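Hold the probe arm down on a mounted specimen

ROBOT

A 7-joint arm with a two-finger parallel gripper is mounted at the origin on the work surface. World frame = base frame: x ahead of the robot, y to its left, z up, the work surface at z = 0. Lengths are in m, angles in rad, forces in N, time in s.
With the tool pointing down it reaches from about 0.4 to 0.85 m from the base axis. Payload 10.4 kg.
Tool frame: the origin (TCP) lies midway between the tips of the shut fingers; the grasp point (between the pads) lies 19 mm behind it; z points along the fingers, y is the direction in which the jaws open and shut (so a half turn about z gives the same grasp; the last joint's range is limited). The gripper opens to 87 mm and grips with 3 to 60 N. Pads are 19 mm wide; open, the fingers measure 117 mm over their backs; the gripper's body (75 mm by 190 mm) begins 51 mm behind the grasp point.
Start: joints at [1.299, 0.332, -0.065, 1.46, 0.022, 1.35, -0.088], TCP at [0.154, -0.606, 0.223] pointing down, gripper open.
Joint ranges: [-2.6, 2.6], [-0.5, 2.12], [-1.47, 1.34], [0.16, 2.42], [-1.27, 4.41], [0.06, 2.06], [-2.6, 2.6]. Speed limits (rad/s): [2.22, 2.22, 2.79, 2.79, 3.14, 3.14, 3.14].

INTERFACE

Orientations are given as a unit quaternion [x, y, z, w].
In Python, from bench import r gives the robot as it stands.
- The arm moves only by the tool step_arm, never from a script. Its argument "increments" is a list of rows, each a list of 2 entries, a list of its own where there are three numbers: the shift along the tool's x, y, z in m, then the turn, a rotation vector about the tool's x, y, z in rad. A call has 1 to 5 rows; each row is the pose to reach, as a shift and turn from the pose measured when the call began, along the tool's axes at that moment; what a row does not reach only later rows make up. A row lasts 1/10 s, in which the tool goes at most 50 mm and 8.59 degrees, less where a joint would pass 70% of its speed; a pose out of reach is approached as far as the arm can. A call with a gripper value outside its range is refused whole. "hand" is the closure, from -1 (fully open) to 1 (shut), so that 0 is half open, set as the call begins (left out, the last holds). The fingers move at their own pace and stop on an object; "grip_force" is the grip in N (left out, the last holds). Time passes only in rows, so rows that repeat a pose let the fingers close. It gives the time, the measured TCP pose, the force and the opening at its end, in the units of the state.
- r.read_state(): the state, without advancing time (a new reading comes with each control period).
- r.camera(name): name is "side" or "top" or "wrist"; returns a dict with "pixels" (420x560x3 uint8, blue, green, red), "camera_matrix" (3x3 intrinsics, pixels), "extrinsics" (4x4, takes a point from camera to world coordinates). Camera axes: x right, y up, looking along -z (the intrinsics and any distortion apply to the point x, -y, -z); pixel columns grow to the right and rows downward; lengths in m; the calibration is good to about 2 mm. A picture is of the moment at which its call begins. There is no depth.
- r.close_job(): hands the job in, once; it reports no verdict.
The state is a dict: "time": time; "joint_positions": joint angles; "joint_vel": joint speeds; "joint_torque": joint torques, N m; "ee_pos": TCP position; "eef_rot": TCP orientation; "ft_force": force on the tool from outside, world axes, zero at the start; "torque": the same for the moment, N m; "width": finger opening in m.
Only numpy, scipy, OpenCV 4.12 (cv2) and the standard library are available. Lean on these libraries where they do the work, as an engineer would, in place of code of your own. Each camera call takes 0.05 s, during which the arm holds its last target.

TASK

Take the small round resin mount from the tray, set it down gently, face up, on the test stand's stage plate, centred between the two stops on the scribed cross, and let go of it. Then take the probe arm by its cross grip, swing it forward and down against its spring right to its stop, so that the probe presses on the mount, and keep holding the grip there: the program finishes while holding it, so that the reading can be taken. Do not drop the mount, and leave everything else on the bench where it is.

Things in the scene. Friction and masses are not known exactly. Their poses are not given: they have to be found in the camera images.
- mount_center (a point): small round black resin mount with a bright square of metal in its polished upper face: an upright cylinder 30 mm across and 24 mm high, about 45 g, standing loose in the specimen tray; it is the smallest of the three mounts there. The point is its centre, 12 mm above its underside; z axis up
- tray: fixed shallow aluminium specimen tray, 230 mm (its x) by 100 mm (its y), floor 4 mm thick, rim 9 mm high; origin under its middle, on the bench. The three mounts stand in a row along its x axis, 72 mm apart, in any order
- stand: fixed lever test stand (a hardness probe on a sprung swing arm); origin on the bench under the centre of the stage plate. x axis points from the front edge of its base towards the pivot bracket at its back, y along the hinge pin. Base 250 x 130 x 14 mm, from 85 mm in front of the origin to 165 mm behind it; the bracket's two cheeks (52 mm over all in y, 46 mm in x, up to 108 mm above the bench) stand 105 mm behind the origin
- stage_center (a point): centre of the stage plate's upper face, 27 mm above the bench, where the two scribed lines cross: the place of the mount's centre, and where the probe comes down. Steel plate 94 mm (x) by 96 mm (y). Two fixed stops, bars 44 mm long in x, 8 mm wide and 8 mm high, stand on the plate to either side, at y = +-26 mm, with 44 mm free between them; front and back are open. Axes as the stand's
- hinge_center (a point): centre of the hinge pin of the probe arm, 85 mm above the bench and 105 mm behind the stage centre; the hinge axis is the stand's y axis
- probe_arm (a joint): angle of the probe arm: 0 = at rest, swung open, held by its spring against the rear stop, leaning 10 degrees back beyond upright; grows as the arm is pulled forward and down; 1.745 = at its front stop, the arm level, pointing to the front of the stand. The spring always drives it back to 0 when let go; holding it at the stop with the mount in place takes about 11 N pressed down at the grip (about 3 N is enough to start it moving)
- grip_center (a point): centre of the black cross grip on the end of the probe arm, a solid cylinder lying along the hinge direction (y), 26 mm thick and 34 mm long with flat ends, its axis 170 mm from the hinge axis: about 252 mm above the bench with the arm open, 85 mm above it (65 mm in front of the stage centre) with the arm at its stop. Its ends, 34 mm apart, can be taken between two fingers from above, and it turns between them as the arm swings; a 10 mm rod joins its middle to the arm
- probe_tip: sprung tip of the probe, a 9 mm steel pin tapering to 5 mm, 105 mm out along the arm; origin at its point. With the arm at its stop it would stand 20 mm above the stage plate, so it is pressed back 4 mm by the 24 mm mount, with about 8 N, touching it over the last 0.04 rad of the swing
- mount_large: bystander: larger round black resin mount, 44 mm across, 22 mm high, standing in the tray; origin at the centre of its underside
- mount_square: bystander: square black resin mount, 36 x 36 x 22 mm high, standing in the tray; origin at the centre of its underside
- paste_jar: bystander: grey jar with a white cap, 48 mm across, 45 mm high; origin at the centre of its underside
- dropper: bystander: amber dropper bottle, 30 mm across, 85 mm high; origin at the centre of its underside
- loupe: bystander: black eye loupe, 34 mm across, 28 mm high, standing beside the test stand; origin at the centre of its underside
- tweezers: bystander: steel tweezers lying flat beside the tray, 140 mm long, at most 7 mm high; x axis along them, origin near the middle
- brush: bystander: hand brush lying on the bench, x axis along it, origin near the middle
Things that resemble listed ones, but are neither listed nor needed, are in the scene too. What is shaped like the part that bears mount_center but blue or turquoise is not meant.

How it is judged:
On the way, in this order (a step that is already met when the one before it is completed fails the run):
1. the mount stands centred on the stage plate, let go, with the arm still open (horizontal distance between mount_center and stage_center below 0.005 m and height (world z) of mount_center between 0.036 and 0.042 m and angle between mount_center's own z axis and vertical below 0.1 rad and contact force between the fingers and mount below 0.05 N and value of joint probe_arm below 0.3 rad), for 0.2 s.
2. the arm is held by its grip at its stop, the probe pressing on the centred mount (horizontal distance between mount_center and stage_center below 0.005 m and height (world z) of mount_center between 0.036 and 0.042 m and angle between mount_center's own z axis and vertical below 0.1 rad and value of joint probe_arm above 1.715 rad and contact force between the fingers and probe_arm_c6 above 2 N and contact force between probe_tip and mount above 3 N), for 0.3 s.
At the end, for the whole second after the job is handed in: Fingers on the cross grip (over 2 N), arm within 0.03 rad of its front stop and still, probe tip pressing the mount (over 3 N); the mount upright (0.1 rad) on the stage plate, centre within 5 mm of the stage centre, at rest, not touched by the fingers (all of step 2 and contact force between the fingers and mount below 0.05 N and velocity of joint probe_arm between -0.05 and 0.05 rad/s and linear speed of mount below 0.02 m/s); the arm keeps its last pose, push and grip.
It fails at once if the mount is dropped: out of the fingers' grip more than about 10 mm above the stage plate (height (world z) of mount_center above 0.05 m and contact force between the fingers and mount below 0.01 N).
It fails at once if another mount is moved by more than 20 mm (distance of any of mount_large, mount_square from where it was at the start of the episode above 0.02 m).
It fails at once if a bystander on the bench is moved by more than 20 mm or knocked over (distance of any of paste_jar, dropper, loupe, tweezers, brush from where it was at the start of the episode above 0.02 m or angle between any of paste_jar, dropper, loupe's own z axis and vertical above 0.5 rad).
It also fails if it takes over 61 s, if anything falls off the work surface, if the arm or the gripper's body presses on something with over 40 N, if the wrist force passes 120 N, or if a joint passes its speed limit or range.

## Working session

There is one attempt and no reset: what is moved stays moved. The work goes in short steps, Python scripts to look and compute and a tool call to move; the robot and the scene stay as the last step left them, time stands still between calls to the robot, and variables do not carry over. Pictures are saved under pics/ and viewed, and the job is handed in when it is done.

Besides the shell and the picture viewer there is one more tool, called after "Request:" as name([rows], argument=value, ...), one row to a line, values as JSON. step_arm: Moves the arm, as the interface text tells. Its arguments: {"type":"object","properties":{"increments":{"type":"array"},"hand":{"type":"number"},"grip_force":{"type":"number"}},"required":["increments"]}

```bash
mkdir -p pics; ls; python3 - <<'E'
from bench import r
import cv2,pickle
s=r.read_state()
for k,v in s.items(): print(k,v)
d={}
for n in ["side","top","wrist"]:
    c=r.camera(n); d[n]=c
    cv2.imwrite(f"pics/{n}0.png",c["pixels"]); print(n,c["camera_matrix"],c["extrinsics"],[k for k in c])
pickle.dump(d,open("cams0.pkl","wb"))
E
```

```text
pics
time 0.0
joint_positions [ 1.29940299  0.33286455 -0.06468878  1.46095863  0.02157667  1.34987854
 -0.08848882]
joint_vel [ 0.00032857  0.00037721 -0.00114807 -0.00042256  0.00069382  0.0008878
  0.00162846]
joint_torque [-7.12319725e-04 -6.23260832e+01  2.41364323e-02 -3.89888656e+01
 -6.14160625e-02  4.00051998e-02  1.52125062e-04]
ee_pos [ 0.15379631 -0.60538045  0.2217502 ]
eef_rot [ 9.92271417e-01  1.24084389e-01 -1.10868980e-04 -6.98622997e-04]
ft_force [0.34063927 0.24282563 0.22182869]
torque [ 0.00020049 -0.04216396 -0.017231  ]
width 0.08727619272537405
side [[466.13362021   0.         280.31893469]
 [  0.         466.13362021 201.07627638]
 [  0.           0.           1.        ]] [[-0.93854914  0.15969583 -0.30597837  0.11548706]
 [-0.34462029 -0.48249234  0.80525648  1.11452741]
 [-0.01903612  0.86121913  0.50787719  0.8697603 ]
 [ 0.          0.          0.          1.        ]] ['pixels', 'camera_matrix', 'extrinsics']
top [[521.09755384   0.         282.65289386]
 [  0.         521.09755384 203.33406799]
 [  0.           0.           1.        ]] [[ 0.0264011   0.99708029 -0.07165102  0.44448407]
 [-0.9996209   0.02577219 -0.00968798 -0.03248218]
 [-0.00781309  0.07187963  0.99738271  1.56462288]
 [ 0.          0.          0.          1.        ]] ['pixels', 'camera_matrix', 'extrinsics']
wrist [[365.04824077   0.         273.12691571]
 [  0.         365.04824077 214.37690931]
 [  0.           0.           1.        ]] [[ 0.2472723   0.93210701  0.26463738  0.22581082]
 [-0.96894538  0.23818734  0.06642017 -0.5859965 ]
 [-0.00112257 -0.27284303  0.96205791  0.3838218 ]
 [ 0.          0.          0.          1.        ]] ['pixels', 'camera_matrix', 'extrinsics']
```

View pics/top0.png

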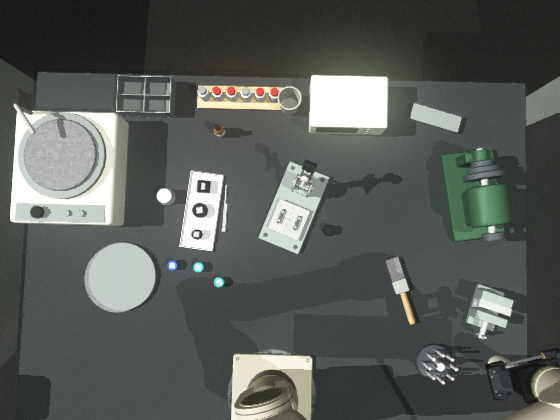

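View pics/side0.png

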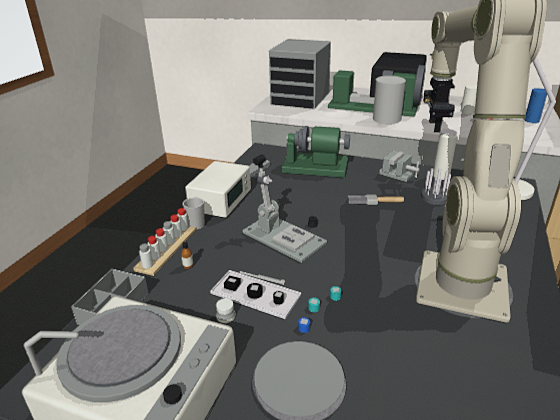

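View pics/wrist0.png

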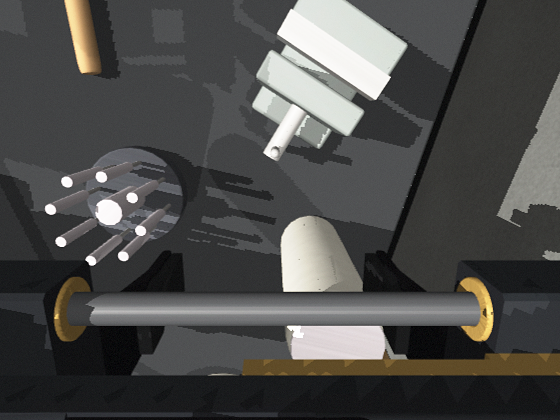

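The top view shows the tray at about (203,210), with the square mount at (204,186), the large one at (199,211) and the small one at (197,234). The stand is at about (295,205) and its grip at about (310,165). I'll zoom in to measure.

```bash
cat > h.py <<'E'
import numpy as np,cv2,pickle
from scipy.spatial.transform import Rotation as R
def ray(c,u,v):
    K=c["camera_matrix"];E=c["extrinsics"]
    p=np.linalg.inv(K)@np.array([u,v,1.]); d=np.array([p[0],-p[1],-p[2]])
    return E[:3,3],E[:3,:3]@d
def onz(c,u,v,z):
    o,d=ray(c,u,v); return o+d*(z-o[2])/d[2]
def proj(c,P):
    E=c["extrinsics"];q=E[:3,:3].T@(np.asarray(P,float)-E[:3,3]);q=np.array([q[0],-q[1],-q[2]])
    k=c["camera_matrix"]@q; return k[:2]/k[2]
def crop(c,u0,v0,u1,v1,f,name):
    im=c["pixels"][v0:v1,u0:u1]; cv2.imwrite(name,cv2.resize(im,None,fx=f,fy=f,interpolation=cv2.INTER_CUBIC))
E
python3 - <<'E'
from h import *
d=pickle.load(open("cams0.pkl","rb"))
crop(d["top"],170,140,350,260,4.4,"pics/topc.png")
crop(d["side"],200,140,350,320,3.3,"pics/sidec.png")
for p in [(197.5,232)]: print(onz(d["top"],*p,.028))
E
```

```text
[0.46367031 0.23121555 0.028     ]
```

View pics/topc.png

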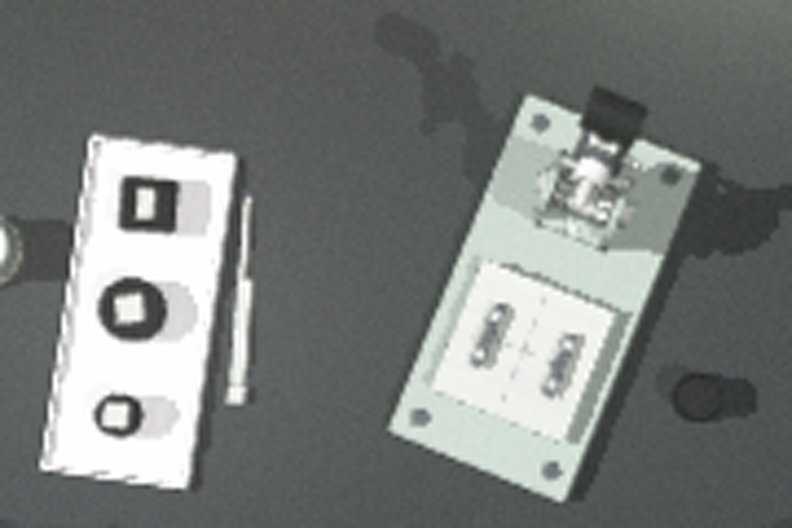

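View pics/sidec.png

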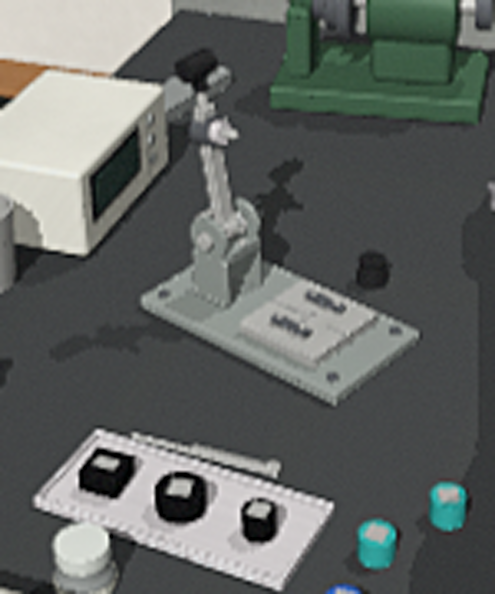

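```bash
python3 - <<'E'
from h import *
d=pickle.load(open("cams0.pkl","rb")); T=d["top"]
f=lambda x,y:(170+(x+.5)/4.4-.5,140+(y+.5)/4.4-.5)
P=lambda x,y,z:onz(T,*f(x,y),z)
m=P(119,415,.028); print("mount",m)
lg=P(132,310,.026); sq=P(149,204,.026); print(lg,sq, np.linalg.norm(lg-m),np.linalg.norm(sq-lg))
b=[P(*q,.014) for q in [(527,95),(700,160),(568,500),(388,432)]]
print("base",np.round(b,4)); 
bl,br,fr,fl=b
x=((bl+br)-(fl+fr))/2; print("len",np.linalg.norm(x),np.linalg.norm(bl-br)); x/=np.linalg.norm(x)
print("xdir deg",np.degrees(np.arctan2(x[1],x[0])))
c=np.mean(b,0)-x*.04; print("origin from base",c)
s=[P(*q,.027) for q in [(487,262),(628,312),(570,440),(430,388)]]
print("stage",np.mean(s,0)); 
S=d["side"]; g=lambda x,y:(200+(x+.5)/3.3-.5,140+(y+.5)/3.3-.5)
print("side mount", onz(S,*g(260,507),.028),onz(S,*g(178,490),.026))
sb=[onz(S,*g(*q),.014) for q in [(337,400),(418,330),(142,298)]]
print(sb)
s=r=None
from bench import r
st=r.read_state(); print(R.from_quat(st["eef_rot"]).as_matrix())
E
```

```text
mount [0.45792182 0.23347984 0.028     ]
[0.52867626 0.22776853 0.026     ] [0.60062284 0.21899345 0.026     ] 0.07101274038580248 0.07247973911287929
base [[ 0.6831 -0.0343  0.014 ]
 [ 0.6415 -0.153   0.014 ]
 [ 0.4089 -0.0689  0.014 ]
 [ 0.4514  0.0537  0.014 ]]
len 0.2475947198899926 0.12583657619245933
xdir deg -20.339640216101273
origin from base [ 0.50871481 -0.03671917  0.014     ]
stage [ 0.50843637 -0.03981948  0.027     ]
side mount [0.46076047 0.23521948 0.028     ] [0.53250165 0.23570358 0.026     ]
[array([0.45034576, 0.06526279, 0.014     ]), array([ 0.41026786, -0.06276742,  0.014     ]), array([ 0.68406158, -0.02844177,  0.014     ])]
[[ 9.69198122e-01  2.46282124e-01 -3.40455929e-04]
 [ 2.46282347e-01 -9.69197584e-01  1.02373283e-03]
 [-7.78419689e-05 -1.07604822e-03 -9.99999418e-01]]
```

```bash
cat >> h.py <<'E'
def inc(st,tgt,yaw=None):
    """tgt TCP world pos, yaw (deg) of tool x with tool z down -> tool-frame shift, rotvec"""
    M=R.from_quat(st["eef_rot"]).as_matrix(); d=M.T@(np.asarray(tgt)-st["ee_pos"])
    rv=np.zeros(3)
    if yaw is not None:
        a=np.radians(yaw); t=np.array([[np.cos(a),np.sin(a),0],[np.sin(a),-np.cos(a),0],[0,0,-1.]])
        rv=R.from_matrix(M.T@t).as_rotvec()
    return np.round(d,4),np.round(rv,4)
def show(st):
    M=R.from_quat(st["eef_rot"]).as_matrix()
    print("t",round(st["time"],2),"pos",np.round(st["ee_pos"],4),"yaw",round(np.degrees(np.arctan2(M[1,0],M[0,0])),2),"tz",np.round(M[:,2],3),"F",np.round(st["ft_force"],1),"w",round(st["width"],4),"q",np.round(st["joint_positions"],2))
E
cat > go.py <<'E'
import sys
from h import *
from bench import r
a=[float(x) for x in sys.argv[1:]]
st=r.read_state(); show(st)
print(inc(st,a[:3],a[3] if len(a)>3 else None))
E
python3 go.py 0.42 -0.35 0.32 159.7
```

```text
t 0.15 pos [ 0.1538 -0.6055  0.2219] yaw 14.26 tz [-0.     0.001 -1.   ] F [ 0.3  0.8 -0.6] w 0.087 q [ 1.3   0.33 -0.06  1.46  0.02  1.35 -0.09]
(array([ 0.3209, -0.1822, -0.0979]), array([-5.0000e-04, -1.3000e-03, -2.5384e+00]))
```

Request:
step_arm([
  [[0.038,-0.022,-0.02],[0,0,-0.14]],
  [[0.077,-0.044,-0.04],[0,0,-0.28]],
  [[0.115,-0.066,-0.06],[0,0,-0.42]],
  [[0.154,-0.088,-0.08],[0,0,-0.56]],
  [[0.192,-0.11,-0.098],[0,0,-0.7]],
], hand=0, grip_force=15)

```text
time: 0.65
ee_pos: [0.314, -0.4502, 0.321]
eef_rot: [0.888, 0.459, 0.0, -0.0]
ft_force: [0.8, -0.6, 0.2]
width: 0.0549
```

```bash
python3 go.py 0.43 -0.1 0.32 159.7
```

```text
t 0.65 pos [ 0.314  -0.4502  0.321 ] yaw 54.7 tz [-0.     0.001 -1.   ] F [ 0.8 -0.6  0.2] w 0.0549 q [ 1.12  0.14 -0.27  1.49  0.04  1.51  0.23]
(array([ 0.3528, -0.1077,  0.0012]), array([-1.0000e-04, -7.0000e-04, -1.8327e+00]))
```

Request:
step_arm([
  [[0.045,-0.014,0],[0,0,-0.14]],
  [[0.09,-0.027,0],[0,0,-0.28]],
  [[0.135,-0.041,0],[0,0,-0.42]],
  [[0.18,-0.055,0],[0,0,-0.56]],
  [[0.225,-0.068,0],[0,0,-0.7]],
])

```text
time: 1.15
ee_pos: [0.3886, -0.2253, 0.321]
eef_rot: [0.675, 0.738, -0.0, -0.0]
ft_force: [1.1, 0.0, -0.1]
width: 0.0436
```

```bash
python3 go.py 0.45 0.2 0.26 159.7
```

```text
t 1.15 pos [ 0.3886 -0.2253  0.321 ] yaw 95.13 tz [-0.  0. -1.] F [ 1.1  0.  -0.1] w 0.0436 q [ 0.95 -0.08 -0.49  1.71 -0.04  1.5   0.55]
(array([0.4181, 0.0992, 0.0611]), array([-3.000e-04, -5.000e-04, -1.127e+00]))
```

```bash
python3 go.py 0.46 -0.02 0.28 159.7
```

```text
t 1.15 pos [ 0.3886 -0.2253  0.321 ] yaw 95.13 tz [-0.  0. -1.] F [ 1.1  0.  -0.1] w 0.0436 q [ 0.95 -0.08 -0.49  1.71 -0.04  1.5   0.55]
(array([0.1981, 0.0895, 0.041 ]), array([-3.000e-04, -5.000e-04, -1.127e+00]))
```

Request:
step_arm([
  [[0.04,0.018,0.008],[0,0,-0.14]],
  [[0.08,0.036,0.016],[0,0,-0.28]],
  [[0.12,0.054,0.024],[0,0,-0.42]],
  [[0.16,0.072,0.033],[0,0,-0.56]],
  [[0.198,0.09,0.041],[0,0,-0.7]],
])

```text
time: 1.65
ee_pos: [0.4606, -0.0181, 0.2798]
eef_rot: [0.378, 0.926, -0.0, -0.0]
ft_force: [0.9, -0.3, 0.7]
width: 0.0435
```

Request:
step_arm([
  [[0,0,0],[0,0,-0.14]],
  [[0,0,0],[0,0,-0.28]],
  [[0,0,0],[0,0,-0.42]],
  [[0,0,0],[0,0,-0.427]],
])

```text
time: 2.05
ee_pos: [0.4604, -0.018, 0.2796]
eef_rot: [0.172, 0.985, -0.0, -0.0]
ft_force: [-0.2, 0.2, 0.1]
width: 0.0434
```

```bash
python3 - <<'E'
from h import *
from bench import r
show(r.read_state())
d={n:r.camera(n) for n in ["wrist"]}
pickle.dump(d,open("w1.pkl","wb")); c=d["wrist"]
print(c["extrinsics"])
cv2.imwrite("pics/w1.png",c["pixels"])
x=np.array([np.cos(np.radians(-20.34)),np.sin(np.radians(-20.34)),0])
for o in ([.5087,-.0367,.027],[.5084,-.0398,.027]): print(proj(c,o))
E
```

```text
t 2.05 pos [ 0.4604 -0.018   0.2796] yaw 160.19 tz [-0.001 -0.    -1.   ] F [-0.2  0.2  0.1] w 0.0434 q [ 0.69 -0.03 -0.73  1.75 -0.02  1.42  1.2 ]
[[ 3.37860678e-01 -9.05627668e-01 -2.56298046e-01  3.89756551e-01]
 [ 9.41195975e-01  3.24934505e-01  9.25618926e-02  8.57191626e-03]
 [-5.46532100e-04 -2.72499713e-01  9.62155709e-01  4.41580875e-01]
 [ 0.00000000e+00  0.00000000e+00  0.00000000e+00  1.00000000e+00]]
[271.27724451 222.33829528]
[268.73742216 222.9534972 ]
```

View pics/w1.png

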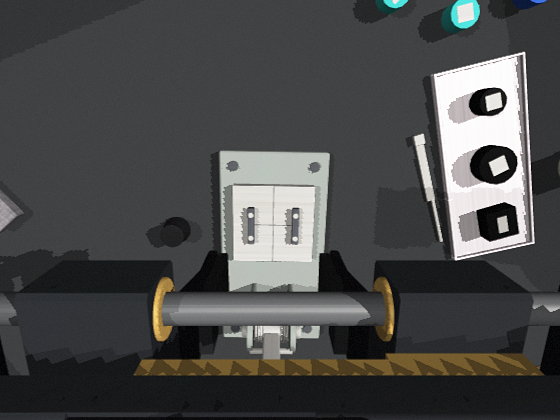

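The wrist view shows the stage cross at about (273,225), with the plate edges at columns 232–315. The small mount is at (491,101). I'll enlarge it to measure.

```bash
python3 - <<'E'
from h import *
c=pickle.load(open("w1.pkl","rb"))["wrist"]
crop(c,205,140,345,275,5.5,"pics/w1s.png"); crop(c,420,40,540,265,2.6,"pics/w1t.png")
crop(c,460,70,520,130,8,"pics/w1m.png")
E
```

```text
(no output)
```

View pics/w1s.png

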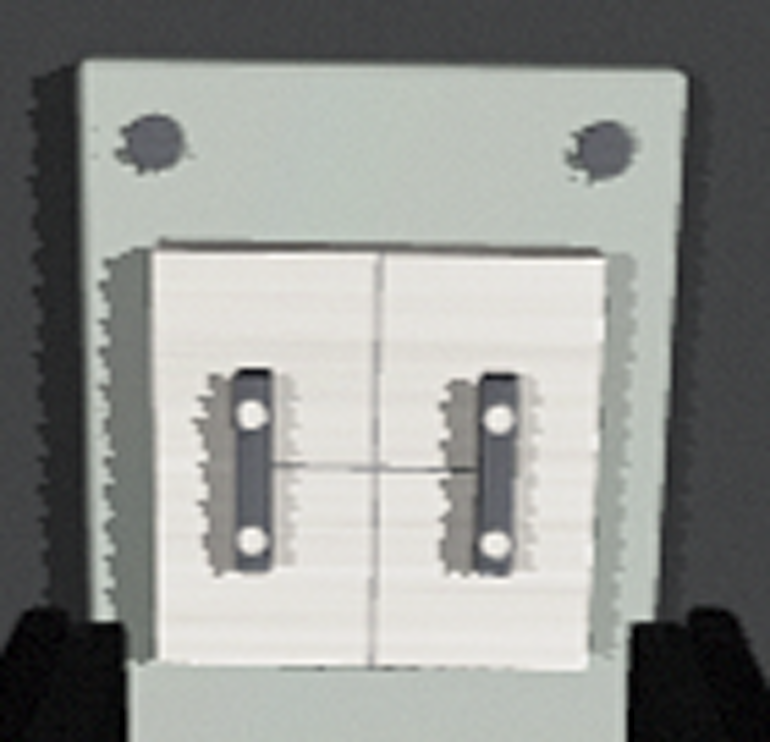

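View pics/w1m.png

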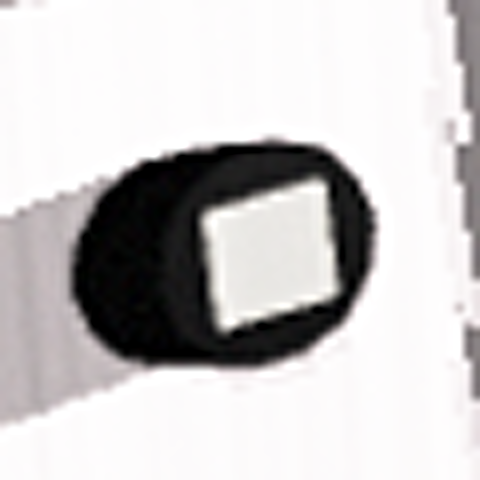

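```bash
python3 - <<'E'
from h import *
c=pickle.load(open("w1.pkl","rb"))["wrist"]
f=lambda x,y:(205+(x+.5)/5.5-.5,140+(y+.5)/5.5-.5)
P=lambda x,y,z:onz(c,*f(x,y),z)
X=P(376,468,.027); print("cross",X)
s=[P(*q,.027) for q in [(152,251),(605,256),(587,668),(158,661)]]; print("corner mean",np.mean(s,0), [round(np.linalg.norm(s[i]-s[i-1]),4) for i in range(4)])
a=P(379,254,.027);b=P(373,666,.027); v=b-a; print(np.degrees(np.arctan2(v[1],v[0])),np.linalg.norm(v))
v=(s[3]+s[2]-s[0]-s[1]); print(np.degrees(np.arctan2(v[1],v[0])))
g=lambda x,y:(460+(x+.5)/8-.5,70+(y+.5)/8-.5)
# top ellipse: approx x 163..375, y 140..368
print("mount", onz(c,*g(268,255),.028))
from bench import r
print(r.read_state()["ee_pos"])
E
```

```text
cross [ 0.51211732 -0.03581052  0.027     ]
corner mean [ 0.51144033 -0.03568389  0.027     ] [np.float64(0.0927), np.float64(0.0951), np.float64(0.0933), np.float64(0.0955)]
-20.55122405139036 0.09326171401012011
-20.5522258376577
mount [0.46074248 0.23575964 0.028     ]
[ 0.46044117 -0.01810639  0.27962248]
```

```bash
python3 go.py 0.4605 0.2355 0.13 159.45
```

```text
t 2.1 pos [ 0.4604 -0.0181  0.2796] yaw 159.92 tz [-0. -0. -1.] F [ 0.1 -0.   0. ] w 0.0438 q [ 0.69 -0.03 -0.73  1.75 -0.02  1.42  1.19]
(array([0.087 , 0.2383, 0.1496]), array([-0.0004, -0.0003,  0.0082]))
```

Request:
step_arm([
  [[0.014,0.038,0.02],[0,0,0.008]],
  [[0.028,0.077,0.04],[0,0,0.008]],
  [[0.042,0.115,0.06],[0,0,0.008]],
  [[0.056,0.153,0.08],[0,0,0.008]],
  [[0.07,0.191,0.1],[0,0,0.008]],
])

```text
time: 2.6
ee_pos: [0.4601, 0.1866, 0.179]
eef_rot: [0.181, 0.983, -0.0, 0.0]
ft_force: [1.1, -0.8, -0.9]
width: 0.0435
```

Request:
step_arm([
  [[0.008,0.024,0.025],[0,0,0]],
  [[0.017,0.047,0.05],[0,0,0]],
  [[0.017,0.047,0.05],[0,0,0]],
])

```text
time: 2.9
ee_pos: [0.4584, 0.2391, 0.126]
eef_rot: [0.181, 0.984, -0.0, -0.002]
ft_force: [-0.3, -0.0, -0.6]
width: 0.0437
```

```bash
python3 - <<'E'
from h import *
from bench import r
show(r.read_state())
c=r.camera("wrist"); pickle.dump(c,open("w2.pkl","wb"))
cv2.imwrite("pics/w2.png",c["pixels"])
print(proj(c,[.4607,.2357,.028]))
E
python3 go.py 0.4605 0.2355 0.0155 159.45
```

```text
t 2.9 pos [0.4584 0.2391 0.126 ] yaw 159.16 tz [-0.005  0.    -1.   ] F [-0.3 -0.  -0.6] w 0.0437 q [ 0.26  0.31 -0.95  1.82  0.27  1.15  0.43]
[268.71132083 221.64024191]
t 2.95 pos [0.4595 0.2377 0.1276] yaw 159.11 tz [-0.003 -0.    -1.   ] F [1.  0.2 0.5] w 0.0435 q [ 0.26  0.31 -0.95  1.82  0.27  1.15  0.43]
(array([-0.002 , -0.0016,  0.1121]), array([-0.0012, -0.0027, -0.0059]))
```

View pics/w2.png

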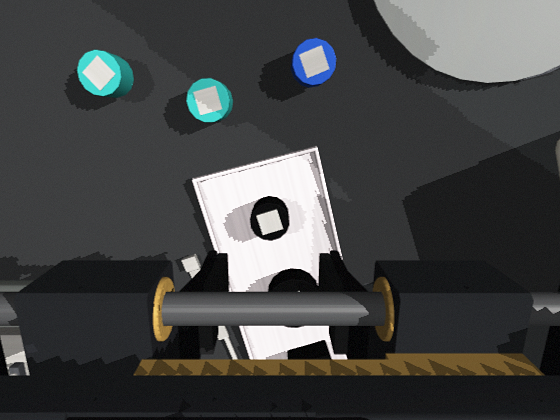

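```bash
python3 - <<'E'
from h import *
from bench import r
c=r.camera("wrist"); pickle.dump(c,open("w3.pkl","wb")); show(r.read_state())
crop(c,230,180,310,260,7,"pics/w3.png")
print(onz(c,230+(35.5*0+ 1)*0+39.5,217,.028))
E
```

```text
t 3.0 pos [0.4606 0.2367 0.1287] yaw 159.04 tz [-0.001 -0.    -1.   ] F [-0.2 -0.8  0.2] w 0.0435 q [ 0.26  0.31 -0.94  1.82  0.27  1.15  0.44]
[0.45928054 0.23586257 0.028     ]
```

View pics/w3.png

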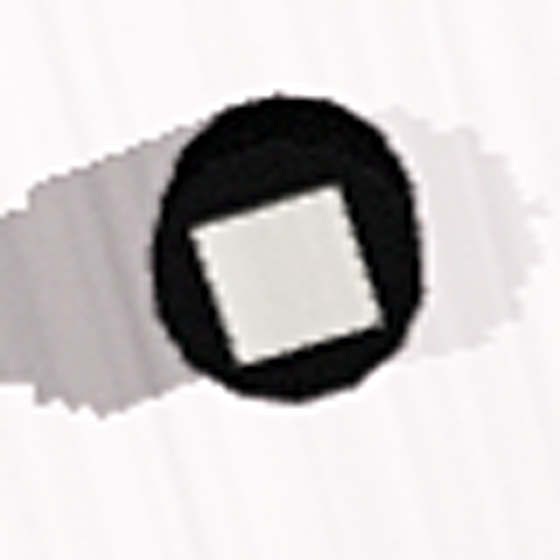

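```bash
python3 - <<'E'
from h import *
c=pickle.load(open("w3.pkl","rb"))
print(onz(c,270.8,218.7,.028))
E
python3 go.py 0.4605 0.235 0.0155 159.45
```

```text
[0.46086034 0.23629723 0.028     ]
t 3.0 pos [0.4606 0.2367 0.1287] yaw 159.04 tz [-0.001 -0.    -1.   ] F [-0.2 -0.8  0.2] w 0.0435 q [ 0.26  0.31 -0.94  1.82  0.27  1.15  0.44]
(array([-0.0006, -0.0015,  0.1132]), array([-0.0007, -0.0007, -0.0071]))
```

Request:
step_arm([
  [[-0.0005,-0.0006,0.03],[0,0,-0.007]],
  [[-0.0005,-0.0006,0.06],[0,0,-0.007]],
  [[-0.0005,-0.0006,0.085],[0,0,-0.007]],
  [[-0.0005,-0.0006,0.09],[0,0,-0.007]],
  [[-0.0005,-0.0006,0.09],[0,0,-0.007]],
])

```text
time: 3.5
ee_pos: [0.4614, 0.2351, 0.0393]
eef_rot: [0.18, 0.984, -0.0, -0.0]
ft_force: [-0.2, 0.1, 0.2]
width: 0.0437
```

```bash
python3 - <<'E'
from h import *
from bench import r
c=r.camera("wrist"); cv2.imwrite("pics/w4.png",c["pixels"]); 
c=r.camera("side"); crop(c,200,240,340,340,5.5,"pics/s4.png")
E
python3 go.py 0.4608 0.236 0.0155 159.45
```

```text
t 3.6 pos [0.462  0.2359 0.0404] yaw 159.36 tz [ 0.001  0.    -1.   ] F [ 0.4 -0.2 -0.2] w 0.0434 q [ 0.2   0.43 -0.88  1.9   0.39  1.    0.35]
(array([ 0.0011, -0.0003,  0.0249]), array([ 0.0006,  0.0011, -0.0016]))
```

View pics/w4.png

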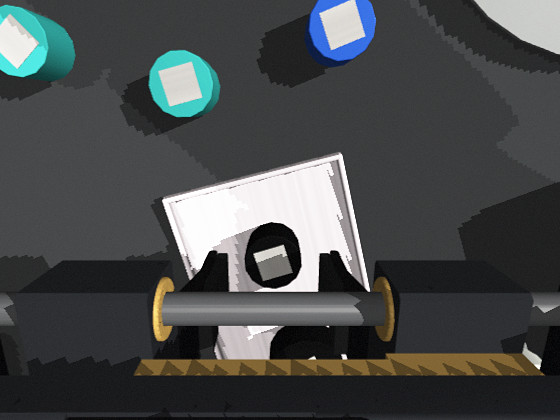

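View pics/s4.png

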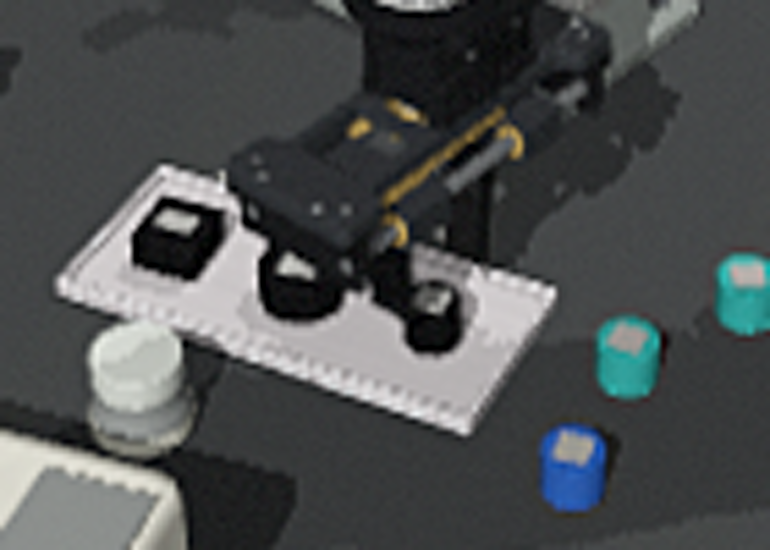

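The wrist view shows the mount centred at about (273,256) between fingertips at columns 218 and 328. The side view shows the fingers clear of the neighbouring mounts. I'll descend and close.

Request:
step_arm([
  [[0.001,-0.0003,0.015],[0,0,0]],
  [[0.001,-0.0003,0.0245],[0,0,0]],
  [[0.001,-0.0003,0.0245],[0,0,0]],
  [[0.001,-0.0003,0.0245],[0,0,0]],
])

```text
time: 4.0
ee_pos: [0.4607, 0.236, 0.0156]
eef_rot: [0.179, 0.984, 0.0, 0.0]
ft_force: [-0.2, -0.2, -0.3]
width: 0.0432
```

```bash
python3 - <<'E'
from h import *
from bench import r
c=r.camera("wrist"); cv2.imwrite("pics/w5.png",c["pixels"]); pickle.dump(c,open("w5.pkl","wb"))
st=r.read_state();print(proj(c,st["ee_pos"]),proj(c,[.4608,.236,.028]))
E
python3 go.py 0.4608 0.236 0.0155 159.45
```

```text
[271.39004226 273.90514563] [270.80726734 285.37671373]
t 4.05 pos [0.4609 0.2362 0.0159] yaw 159.37 tz [ 0.001  0.    -1.   ] F [-0.6  0.2  0.4] w 0.0438 q [ 0.17  0.47 -0.86  1.91  0.43  0.95  0.32]
(array([ 0.    , -0.0002,  0.0004]), array([ 0.0007,  0.0009, -0.0014]))
```

View pics/w5.png

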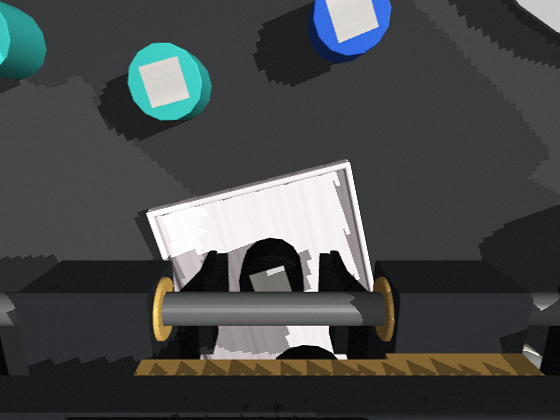

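Request:
step_arm([
  [[0,0,0],[0,0,0]],
  [[0,0,0],[0,0,0]],
  [[0,0,0],[0,0,0]],
  [[0,0,0],[0,0,0]],
  [[0,0,0],[0,0,0]],
], hand=1, grip_force=20)

```text
time: 4.55
ee_pos: [0.4611, 0.2362, 0.0161]
eef_rot: [0.179, 0.984, 0.0, 0.001]
ft_force: [-0.2, -0.4, 3.6]
width: 0.0291
```

Request:
step_arm([
  [[0,0,-0.01],[0,0,0]],
  [[0,0,-0.03],[0,0,0]],
  [[0,0,-0.06],[0,0,0]],
  [[0,0,-0.09],[0,0,0]],
  [[0,0,-0.1],[0,0,0]],
])

```text
time: 5.05
ee_pos: [0.462, 0.2372, 0.1194]
eef_rot: [0.179, 0.984, 0.001, 0.002]
ft_force: [-0.1, -0.0, -0.1]
width: 0.0292
```

```bash
python3 - <<'E'
from h import *
from bench import r
c=r.camera("wrist"); cv2.imwrite("pics/w6.png",c["pixels"]); pickle.dump(c,open("w6.pkl","wb"))
c=r.camera("side"); crop(c,200,200,340,320,5,"pics/s6.png")
E
python3 go.py 0.5117 -0.0357 0.12 159.45
```

```text
t 5.15 pos [0.4617 0.2365 0.1176] yaw 159.35 tz [ 0.004  0.001 -1.   ] F [-0.2  0.  -0.3] w 0.0293 q [ 0.26  0.32 -0.94  1.83  0.29  1.13  0.43]
(array([-0.1428, -0.2371, -0.0024]), array([ 0.0023,  0.0036, -0.0017]))
```

View pics/w6.png

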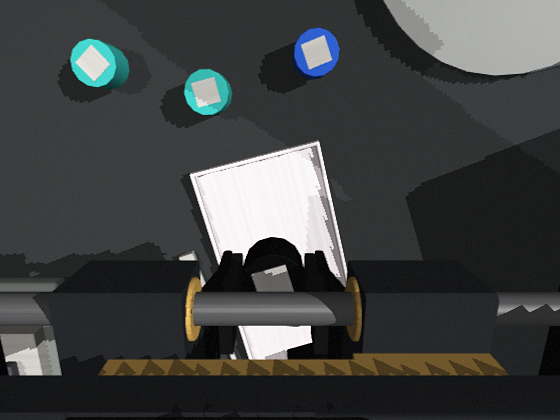

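View pics/s6.png

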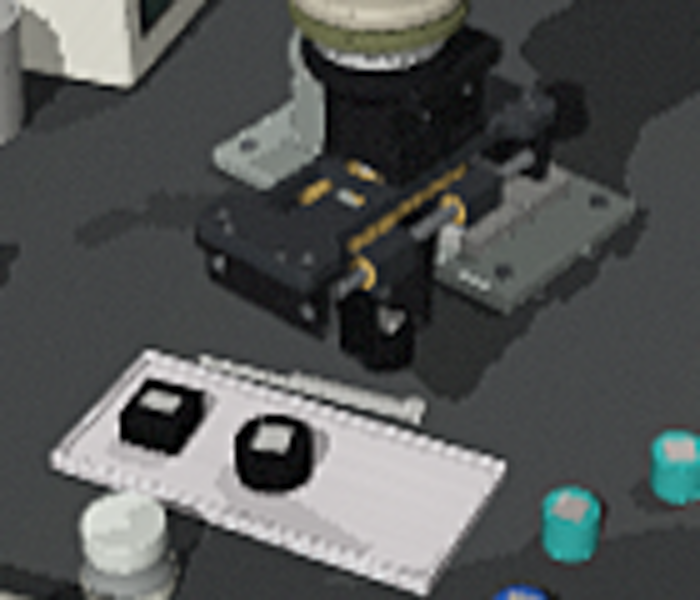

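Request:
step_arm([
  [[-0.02,-0.034,-0.001],[0.002,0.0035,0]],
  [[-0.044,-0.073,-0.002],[0.002,0.0035,0]],
  [[-0.068,-0.113,-0.002],[0.002,0.0035,0]],
  [[-0.092,-0.153,-0.002],[0.002,0.0035,0]],
  [[-0.116,-0.193,-0.002],[0.002,0.0035,0]],
])

```text
time: 5.65
ee_pos: [0.5014, 0.0128, 0.1183]
eef_rot: [0.179, 0.984, -0.0, -0.001]
ft_force: [1.0, 0.4, -0.7]
width: 0.0292
```

```bash
python3 go.py 0.5117 -0.0357 0.12 159.45
```

```text
t 5.65 pos [0.5014 0.0128 0.1183] yaw 159.35 tz [-0.002  0.    -1.   ] F [ 1.   0.4 -0.7] w 0.0292 q [ 0.65  0.25 -0.85  1.87  0.21  1.11  0.93]
(array([-0.0268, -0.0418, -0.0017]), array([-0.0005, -0.0014, -0.0018]))
```

Request:
step_arm([
  [[-0.014,-0.022,-0.0017],[0,-0.001,-0.002]],
  [[-0.025,-0.039,-0.0017],[0,-0.001,-0.002]],
  [[-0.0268,-0.0418,-0.0017],[0,-0.001,-0.002]],
  [[-0.0268,-0.0418,-0.0017],[0,-0.001,-0.002]],
  [[-0.0268,-0.0418,-0.0017],[0,-0.001,-0.002]],
])

```text
time: 6.15
ee_pos: [0.5112, -0.0342, 0.1194]
eef_rot: [0.177, 0.984, 0.0, -0.001]
ft_force: [0.6, -0.1, -0.2]
width: 0.0292
```

```bash
python3 - <<'E'
from h import *
from bench import r
c=r.camera("wrist"); cv2.imwrite("pics/w7.png",c["pixels"]); pickle.dump(c,open("w7.pkl","wb"))
c=r.camera("side"); crop(c,200,160,340,280,5,"pics/s7.png")
E
python3 go.py 0.5117 -0.0357 0.06 159.45
```

```text
t 6.25 pos [ 0.5115 -0.0343  0.1198] yaw 159.58 tz [-0.001 -0.    -1.   ] F [-0.9 -0.1 -0.3] w 0.0294 q [ 0.71  0.27 -0.82  1.85  0.22  1.12  1.02]
(array([-0.0007, -0.0012,  0.0598]), array([-0.0003, -0.0008,  0.0023]))
```

View pics/w7.png

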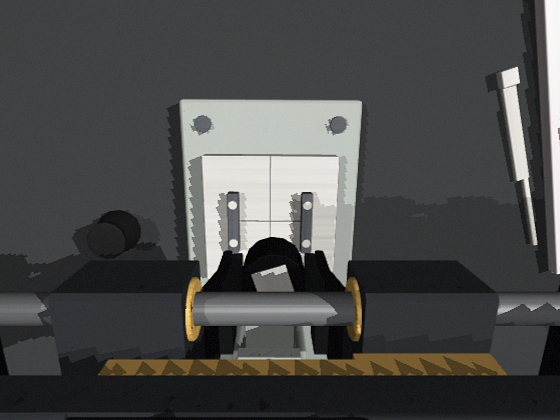

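View pics/s7.png

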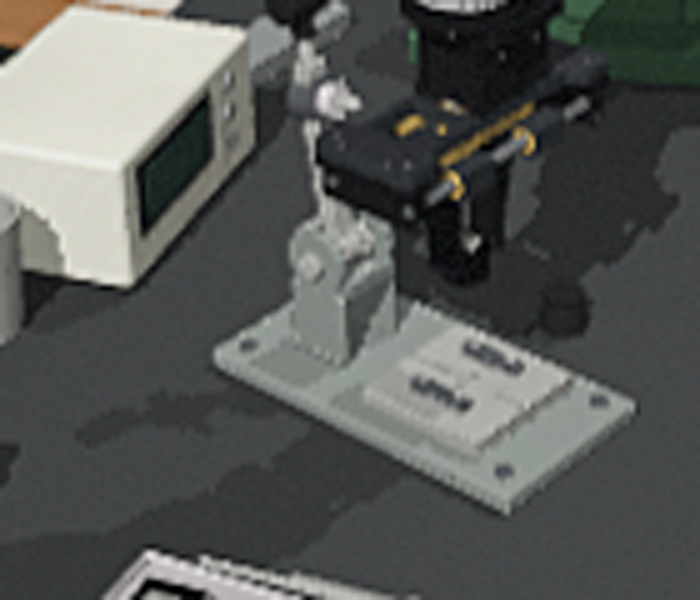

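```bash
python3 - <<'E'
from h import *
c=pickle.load(open("w7.pkl","rb"))
crop(c,190,140,350,275,5,"pics/w7c.png")
print(onz(c,270.4,220.5,.027),proj(c,[.5117,-.0357,.027]))
E
```

```text
[ 0.51193341 -0.035527    0.027     ] [270.06503238 220.29127225]
```

View pics/w7c.png

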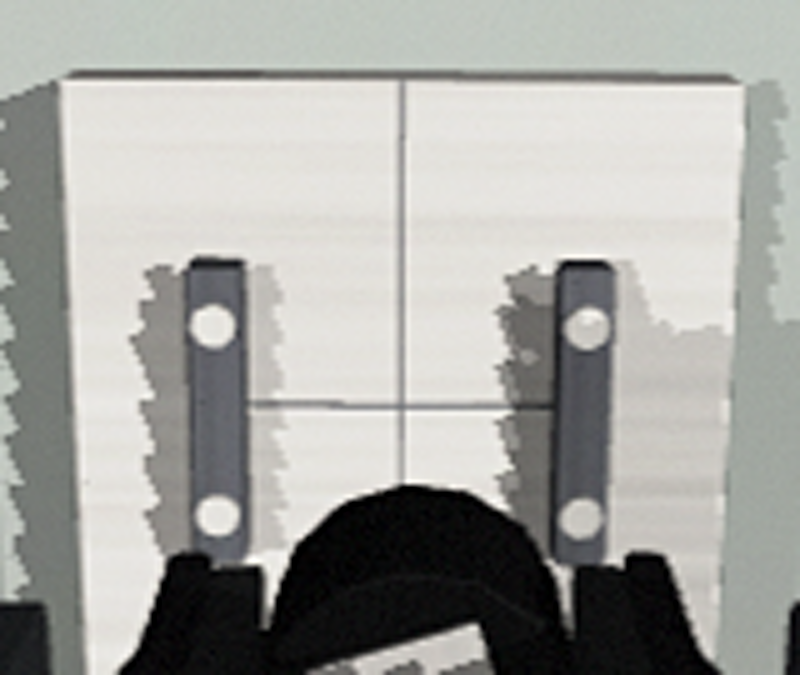

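Request:
step_arm([
  [[-0.0006,-0.001,0.025],[0,-0.001,0.002]],
  [[-0.0006,-0.001,0.05],[0,-0.001,0.002]],
  [[-0.0006,-0.001,0.062],[0,-0.001,0.002]],
  [[-0.0006,-0.001,0.062],[0,-0.001,0.002]],
  [[-0.0006,-0.001,0.062],[0,-0.001,0.002]],
])

```text
time: 6.75
ee_pos: [0.512, -0.0349, 0.0585]
eef_rot: [0.178, 0.984, -0.0, 0.0]
ft_force: [0.3, 0.1, -0.7]
width: 0.0294
```

```bash
python3 - <<'E'
from h import *
from bench import r
c=r.camera("wrist"); pickle.dump(c,open("w8.pkl","wb"))
crop(c,190,140,350,275,5,"pics/w8c.png")
st=r.read_state()
print(proj(c,[.5117,-.0357,.027]),proj(c,st["ee_pos"]))
E
python3 go.py 0.5117 -0.0357 0.0391 159.45
```

```text
[269.76867832 249.46280971] [270.87659869 274.4100342 ]
t 6.8 pos [ 0.5124 -0.0351  0.0588] yaw 159.5 tz [ 0.001 -0.    -1.   ] F [ 0.5 -0.4 -0.1] w 0.029 q [ 0.67  0.36 -0.79  1.9   0.3   1.    0.96]
(array([ 0.0004, -0.0008,  0.0197]), array([0.0001, 0.0015, 0.0008]))
```

View pics/w8c.png

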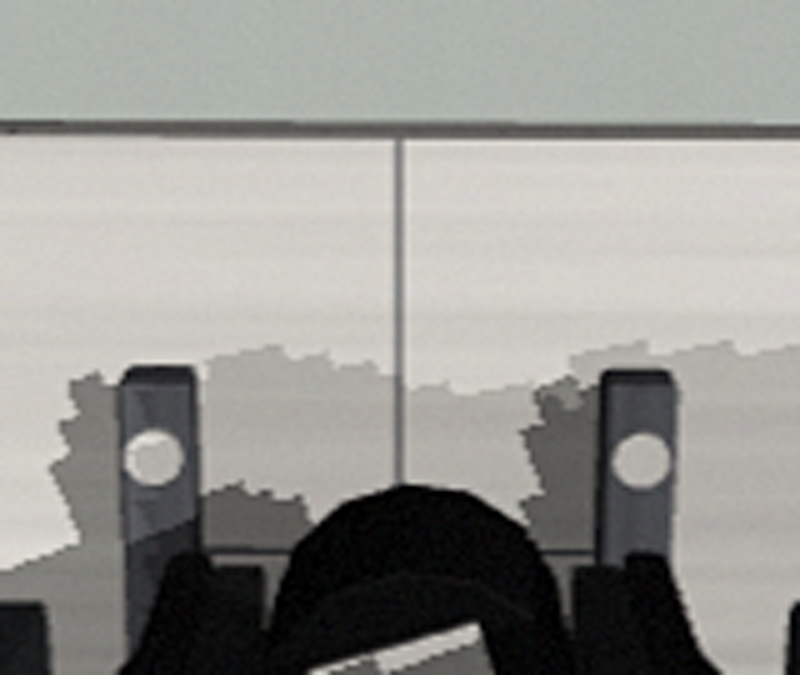

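```bash
python3 - <<'E'
from h import *
c=pickle.load(open("w8.pkl","rb"))
zb=.0588-.0121
e=onz(c,190+417.5/5-.5,140+486/5-.5,zb)
a=np.radians(159.5); tx=np.array([np.cos(a),np.sin(a),0]); ty=np.array([-np.sin(a)*-1*-1,np.cos(a),0])
ty=np.array([np.sin(a),-np.cos(a),0])
m=e-tx*.015; X=onz(c,190+399/5-.5,140+551/5-.5,.027)
print(m,X,"need tool x,y",(X-m)@tx,(X-m)@ty)
E
```

```text
[ 0.51273598 -0.03414447  0.0467    ] [ 0.51174178 -0.03599922  0.027     ] need tool x,y 0.0002817003422976562 -0.002085466605114854
```

Request:
step_arm([
  [[0.0003,-0.002,0.006],[0,0.001,0.001]],
  [[0.0003,-0.002,0.012],[0,0.001,0.001]],
  [[0.0003,-0.002,0.016],[0,0.001,0.001]],
  [[0.0003,-0.002,0.018],[0,0.001,0.001]],
  [[0.0003,-0.002,0.018],[0,0.001,0.001]],
])

```text
time: 7.3
ee_pos: [0.5112, -0.0368, 0.0405]
eef_rot: [0.178, 0.984, 0.0, -0.0]
ft_force: [-0.2, 0.2, -0.5]
width: 0.0294
```

```bash
python3 - <<'E'
from h import *
from bench import r
c=r.camera("wrist"); pickle.dump(c,open("w9.pkl","wb"))
crop(c,190,140,350,275,5,"pics/w9c.png")
c=r.camera("side"); crop(c,220,180,320,270,7,"pics/s9c.png")
E
python3 go.py 0.511 -0.0369 0.0391 159.45
```

```text
t 7.4 pos [ 0.5115 -0.0368  0.0409] yaw 159.44 tz [ 0.001  0.    -1.   ] F [ 0.2  0.2 -0.6] w 0.0292 q [ 0.66  0.38 -0.78  1.91  0.32  0.97  0.95]
(array([ 0.0004, -0.0003,  0.0018]), array([ 0.0002,  0.0005, -0.0001]))
```

View pics/w9c.png

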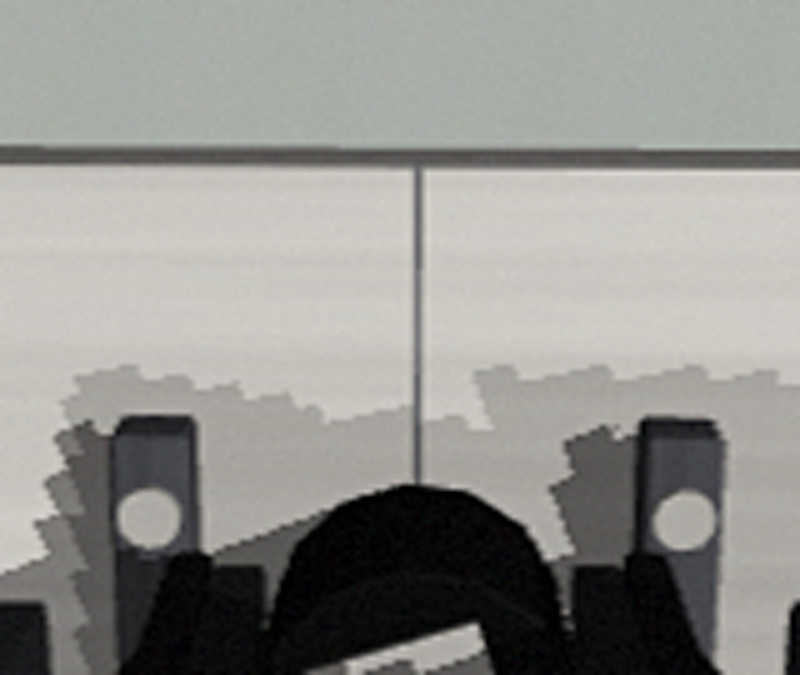

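View pics/s9c.png

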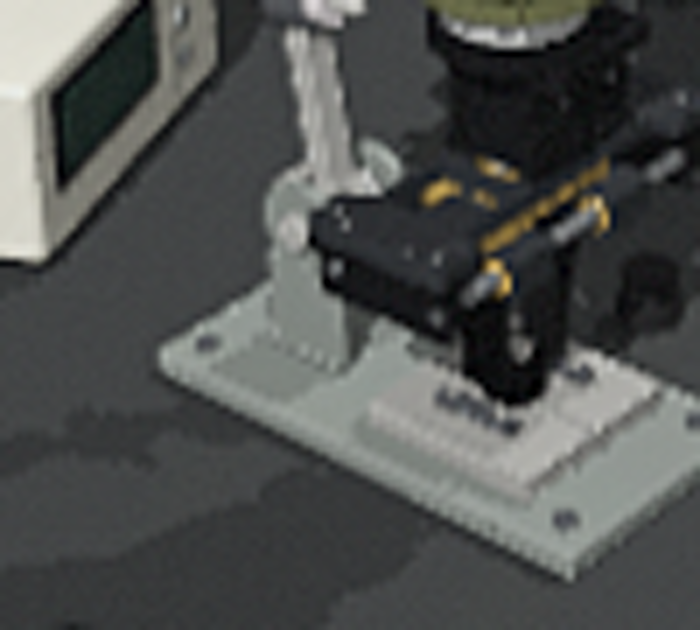

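```bash
python3 - <<'E'
from h import *
c=pickle.load(open("w9.pkl","rb"))
zb=.0409-.0121
a=np.radians(159.45); tx=np.array([np.cos(a),np.sin(a),0])
e=onz(c,190+417.5/5-.5,140+486/5-.5,zb)-tx*.015
p=onz(c,190+418/5-.5,140+167/5-.5,.027)-tx*.047
p2=onz(c,190+418/5-.5,140+164/5-.5,.027)-tx*.047
w1=[.5117,-.0357,0]
print(e,p,p2,(p-e)@tx,(p2-e)@tx,(np.array(w1)-e)@tx)
# stop front ends: y=+-26 x=-22 top z .035
for u in (155,680): print((onz(c,190+u/5-.5,140+432/5-.5,.035)-tx*.022-e)@tx)
E
```

```text
[ 0.51184171 -0.03601821  0.0288    ] [ 0.51181831 -0.03598598  0.027     ] [ 0.5115445  -0.03588361  0.027     ] 3.322592643068925e-05 0.0003255390905427568 0.0002443894115066278
0.0006480943246348016
0.0006935110537256454
```

Request:
step_arm([
  [[0.0003,0,0.0007],[0,0,0]],
  [[0.0003,0,0.0013],[0,0,0]],
  [[0.0003,0,0.0018],[0,0,0]],
  [[0.0003,0,0.0018],[0,0,0]],
])

```text
time: 7.8
ee_pos: [0.5112, -0.0367, 0.0392]
eef_rot: [0.178, 0.984, 0.0, 0.0]
ft_force: [-0.7, 0.0, 1.3]
width: 0.0292
```

```bash
python3 go.py 0.5115 -0.0369 0.0391 159.45
```

```text
t 7.8 pos [ 0.5112 -0.0367  0.0392] yaw 159.45 tz [ 0.001 -0.    -1.   ] F [-0.7  0.   1.3] w 0.0292 q [ 0.66  0.38 -0.78  1.92  0.32  0.97  0.95]
(array([-0.0004, -0.0001,  0.0001]), array([ 0.0002,  0.0005, -0.0001]))
```

Request:
step_arm([
  [[0,0,0.0004],[0,0,0]],
  [[0,0,0.0004],[0,0,0]],
])

```text
time: 8.0
ee_pos: [0.5112, -0.0367, 0.0391]
eef_rot: [0.178, 0.984, -0.0, 0.0]
ft_force: [-2.7, 0.1, 5.4]
width: 0.0293
```

```bash
python3 go.py 0.5115 -0.0369 0.0391 159.45
```

```text
t 8.0 pos [ 0.5112 -0.0367  0.0391] yaw 159.44 tz [ 0. -0. -1.] F [-2.7  0.1  5.4] w 0.0293 q [ 0.66  0.38 -0.78  1.92  0.32  0.97  0.95]
(array([-0.0003, -0.0001, -0.    ]), array([-0.0002,  0.0005, -0.0001]))
```

Force 5.4 N in z means the mount is on the plate. I'll release to half open.

Request:
step_arm([
  [[0,0,0],[0,0,0]],
  [[0,0,0],[0,0,0]],
  [[0,0,0],[0,0,0]],
  [[0,0,0],[0,0,0]],
  [[0,0,0],[0,0,0]],
], hand=0)

```text
time: 8.5
ee_pos: [0.5112, -0.0367, 0.0391]
eef_rot: [0.178, 0.984, -0.0, 0.0]
ft_force: [-0.2, 0.3, 0.5]
width: 0.0429
```

```bash
python3 go.py 0.5112 -0.0367 0.13 159.45
```

```text
t 8.5 pos [ 0.5112 -0.0367  0.0391] yaw 159.44 tz [ 0. -0. -1.] F [-0.2  0.3  0.5] w 0.0429 q [ 0.66  0.38 -0.78  1.92  0.32  0.97  0.95]
(array([-0.    , -0.    , -0.0909]), array([-0.0001,  0.0005, -0.0001]))
```

Request:
step_arm([
  [[0,0,-0.01],[0,0,0]],
  [[0,0,-0.03],[0,0,0]],
  [[0,0,-0.06],[0,0,0]],
  [[0.03,0,-0.1],[0,0,0]],
  [[0.06,0,-0.14],[0,0,0]],
])

```text
time: 9.0
ee_pos: [0.4543, -0.0147, 0.1804]
eef_rot: [0.178, 0.984, 0.001, -0.0]
ft_force: [0.2, -0.6, 1.0]
width: 0.0436
```

Request:
step_arm([
  [[0,0,-0.04],[0,0,0]],
  [[0,0,-0.08],[0,0,0]],
  [[0,0,-0.1],[0,0,0]],
  [[0,0,-0.1],[0,0,0]],
])

```text
time: 9.4
ee_pos: [0.4556, -0.0145, 0.2839]
eef_rot: [0.178, 0.984, 0.0, 0.003]
ft_force: [0.0, 0.2, -0.8]
width: 0.0437
```

```bash
python3 - <<'E'
from h import *
from bench import r
d={n:r.camera(n) for n in ["wrist","side","top"]}
pickle.dump(d,open("w10.pkl","wb"));show(r.read_state())
cv2.imwrite("pics/w10.png",d["wrist"]["pixels"])
cv2.imwrite("pics/s10.png",d["side"]["pixels"])
cv2.imwrite("pics/t10.png",d["top"]["pixels"])
E
```

```text
t 9.55 pos [ 0.4539 -0.0147  0.2798] yaw 159.48 tz [-0.001  0.002 -1.   ] F [ 0.3  0.1 -0.4] w 0.0437 q [ 0.84 -0.05 -0.86  1.76 -0.04  1.42  1.2 ]
```

View pics/w10.png

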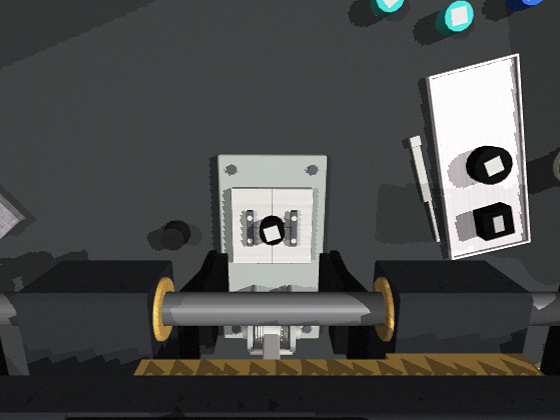

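View pics/s10.png

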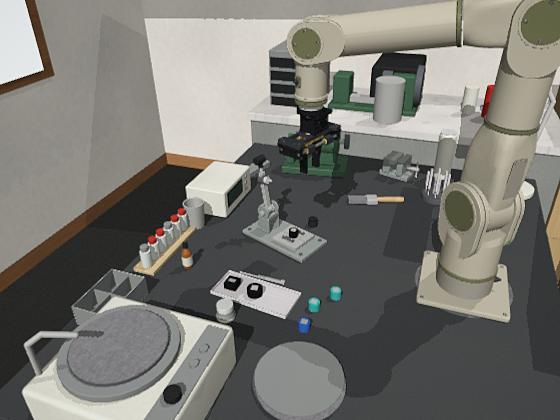

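View pics/t10.png

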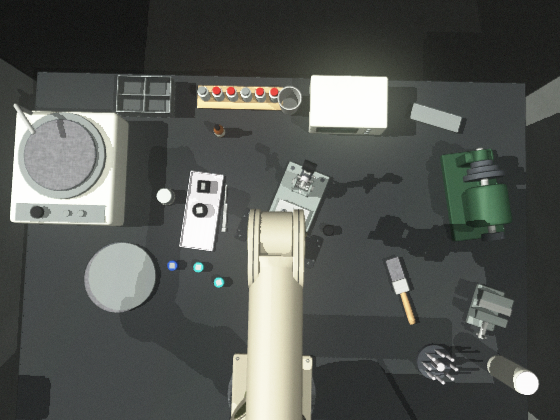

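```bash
python3 - <<'E'
from h import *
d=pickle.load(open("w10.pkl","rb")); c=d["wrist"]
crop(c,225,180,320,270,8,"pics/w10c.png")
crop(d["side"],235,145,335,260,5,"pics/s10c.png")
print(proj(c,[.5117,-.0357,.027]),proj(c,[.5117,-.0357,.051]))
E
```

```text
[271.72352595 226.71970426] [271.67621974 233.2353995 ]
```

View pics/w10c.png

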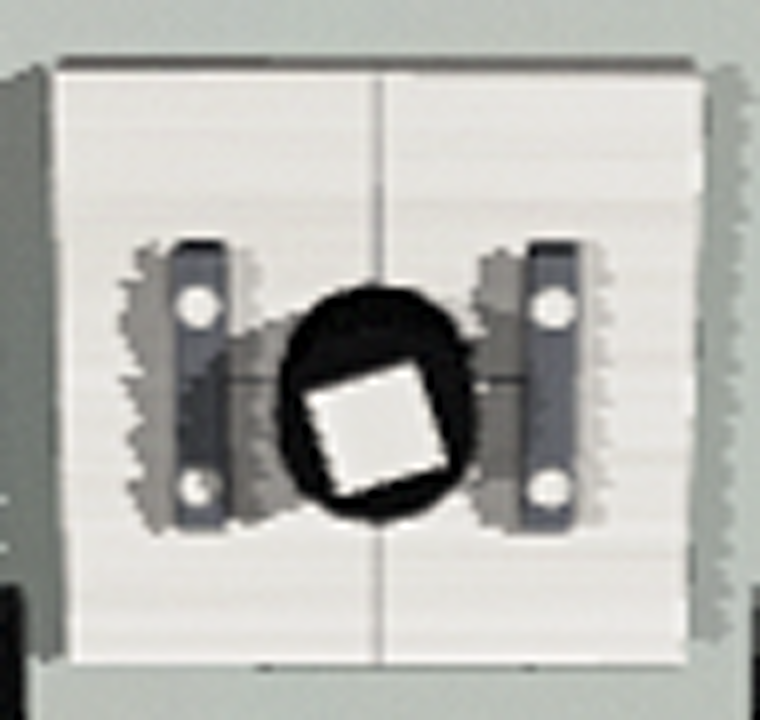

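View pics/s10c.png

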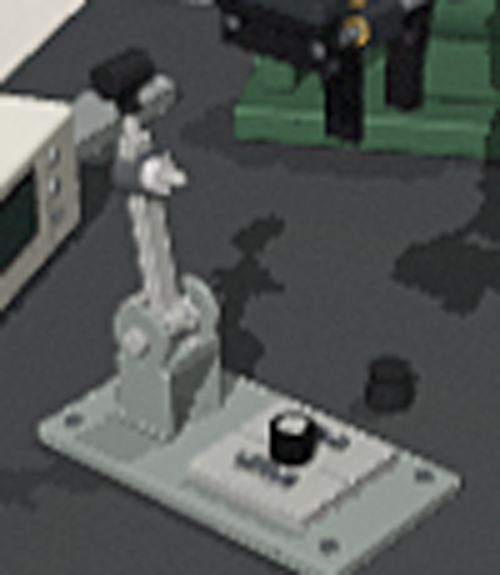

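```bash
python3 - <<'E'
from h import *
d0=pickle.load(open("cams0.pkl","rb"));d=pickle.load(open("w10.pkl","rb"))
G=np.array([.6377,-.0829,.2524]); a=np.radians(-20.55); y=np.array([-np.sin(a),np.cos(a),0])*.017
for n in ["top","side"]:
    c=d[n]; u=proj(c,G); print(n,u,proj(c,G+y),proj(c,G-y)); u0,v0=int(u[0])-35,int(u[1])-25
    im=cv2.resize(c["pixels"][v0:v0+50,u0:u0+70],None,fx=10,fy=10,interpolation=cv2.INTER_CUBIC)
    for q in (G,G+y,G-y):
        p=(proj(c,q)-[u0,v0]+.5)*10; cv2.circle(im,tuple(int(k) for k in p),4,(0,0,255),-1)
    cv2.imwrite(f"pics/g_{n}.png",im)
E
python3 go.py 0.6377 -0.0829 0.33 159.45
```

```text
top [308.56790505 165.09143784] [302.34984887 162.60259395] [314.79143594 167.58247304]
side [259.01149102 159.09785673] [255.22480023 160.97259373] [262.74071134 157.25157256]
t 9.55 pos [ 0.4539 -0.0147  0.2798] yaw 159.48 tz [-0.001  0.002 -1.   ] F [ 0.3  0.1 -0.4] w 0.0437 q [ 0.84 -0.05 -0.86  1.76 -0.04  1.42  1.2 ]
(array([-0.196 ,  0.0006, -0.0505]), array([ 0.0011, -0.0015,  0.0005]))
```

View pics/g_top.png

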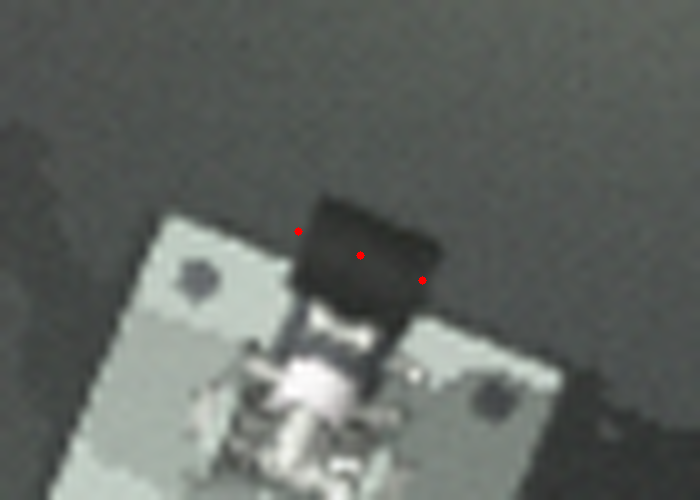

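View pics/g_side.png

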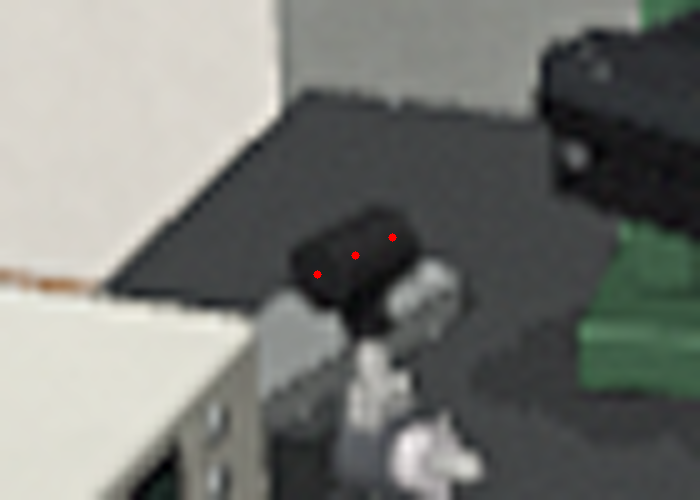

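Both views show the grip where predicted, within 2 mm. The wrist view shows the mount centred on the cross. I'll move over the grip.

Request:
step_arm([
  [[0,0,-0.03],[0,0,0]],
  [[-0.03,0,-0.05],[0,0,0]],
  [[-0.07,0,-0.05],[0,0,0]],
  [[-0.115,0,-0.05],[0,0,0]],
  [[-0.155,0,-0.05],[0,0,0]],
], hand=-0.5)

```text
time: 10.05
ee_pos: [0.6005, -0.0703, 0.3276]
eef_rot: [0.179, 0.984, 0.001, -0.002]
ft_force: [-0.7, -0.5, 0.6]
width: 0.0643
```

```bash
python3 go.py 0.6377 -0.0829 0.32 159.45
```

```text
t 10.05 pos [ 0.6005 -0.0703  0.3276] yaw 159.42 tz [-0.003  0.002 -1.   ] F [-0.7 -0.5  0.6] w 0.0643 q [ 0.68  0.37 -0.86  1.3   0.28  1.59  1.07]
(array([-0.0393,  0.0013,  0.0074]), array([ 0.0006, -0.0038, -0.0006]))
```

Request:
step_arm([
  [[-0.025,0.001,0.005],[0,-0.003,0]],
  [[-0.039,0.001,0.008],[0,-0.003,0]],
  [[-0.039,0.001,0.008],[0,-0.003,0]],
  [[-0.039,0.001,0.008],[0,-0.003,0]],
])

```text
time: 10.45
ee_pos: [0.6368, -0.0823, 0.3184]
eef_rot: [0.178, 0.984, 0.001, -0.001]
ft_force: [-0.5, 0.5, 0.4]
width: 0.0652
```

```bash
python3 go.py 0.6377 -0.0829 0.2334 159.45
python3 - <<'E'
from h import *
from bench import r
d={n:r.camera(n) for n in ["wrist","side"]}
cv2.imwrite("pics/w11.png",d["wrist"]["pixels"]); crop(d["side"],205,100,325,200,6,"pics/s11.png")
E
```

```text
t 10.45 pos [ 0.6368 -0.0823  0.3184] yaw 159.48 tz [-0.003  0.002 -1.   ] F [-0.5  0.5  0.4] w 0.0652 q [ 0.62  0.46 -0.84  1.21  0.34  1.61  1.06]
(array([-0.0013, -0.0003,  0.085 ]), array([ 0.001 , -0.003 ,  0.0005]))
```

View pics/w11.png

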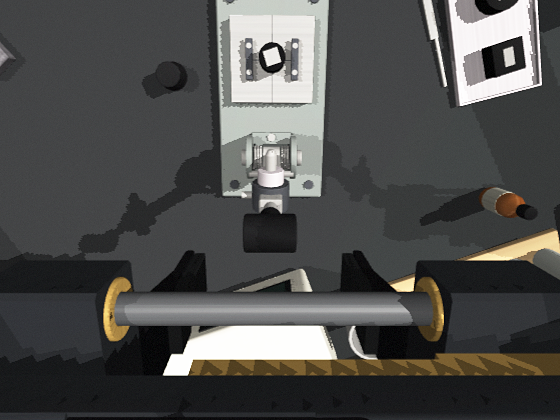

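View pics/s11.png

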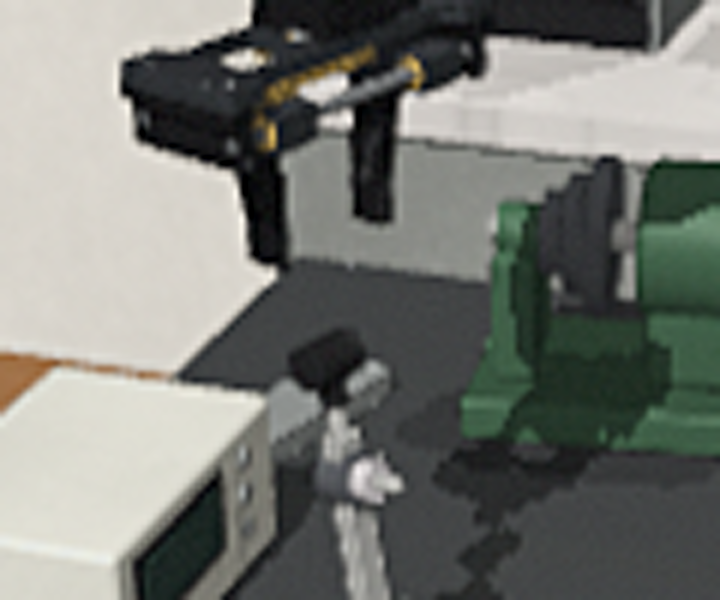

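The wrist view shows the grip at (270,232), centred between the fingers at columns 204 and 343. I'll descend over it.

Request:
step_arm([
  [[-0.001,-0.0003,0.025],[0,-0.002,0]],
  [[-0.001,-0.0003,0.05],[0,-0.002,0]],
  [[-0.001,-0.0003,0.073],[0,-0.002,0]],
  [[-0.001,-0.0003,0.083],[0,-0.002,0]],
  [[-0.001,-0.0003,0.083],[0,-0.002,0]],
])

```text
time: 11.05
ee_pos: [0.6366, -0.0831, 0.2361]
eef_rot: [0.178, 0.984, -0.0, -0.0]
ft_force: [0.1, -0.3, 0.9]
width: 0.0653
```

```bash
python3 go.py 0.6377 -0.0829 0.2334 159.45
python3 - <<'E'
from h import *
from bench import r
d={n:r.camera(n) for n in ["wrist","side"]}
cv2.imwrite("pics/w12.png",d["wrist"]["pixels"]); crop(d["side"],205,100,325,200,6,"pics/s12.png")
E
```

```text
t 11.05 pos [ 0.6366 -0.0831  0.2361] yaw 159.47 tz [-0. -0. -1.] F [ 0.1 -0.3  0.9] w 0.0653 q [ 0.64  0.49 -0.83  1.36  0.35  1.45  1.04]
(array([-0.001 ,  0.0006,  0.0027]), array([-0.0004, -0.0001,  0.0004]))
```

View pics/w12.png

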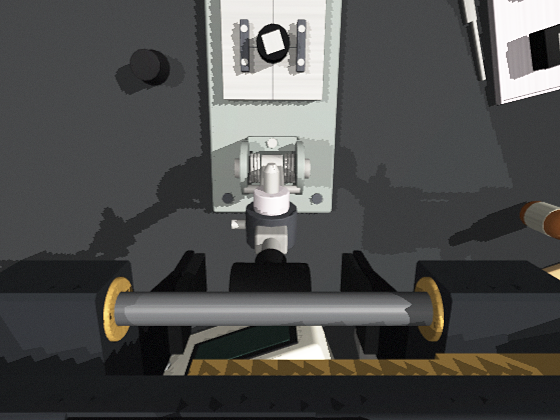

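View pics/s12.png

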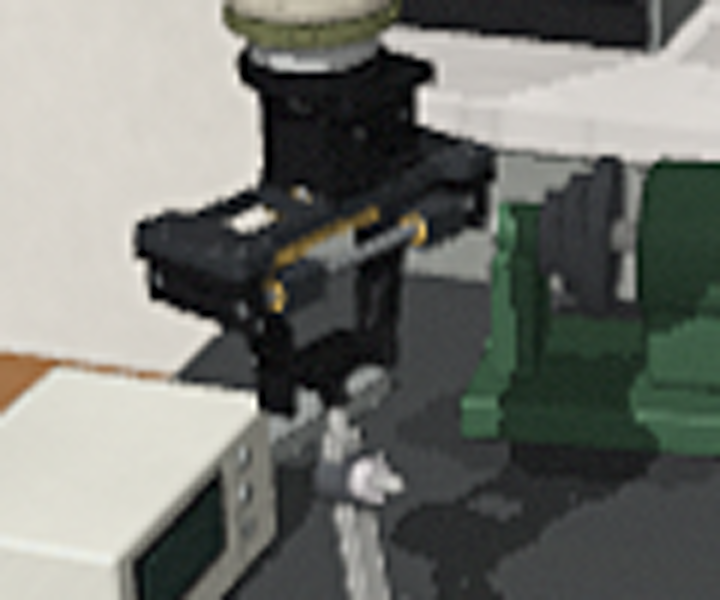

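Request:
step_arm([
  [[-0.001,0.0006,0.002],[0,0,0]],
  [[-0.001,0.0006,0.002],[0,0,0]],
  [[-0.001,0.0006,0.002],[0,0,0]],
  [[-0.001,0.0006,0.002],[0,0,0]],
  [[-0.001,0.0006,0.002],[0,0,0]],
], hand=1, grip_force=40)

```text
time: 11.65
ee_pos: [0.6382, -0.0853, 0.2362]
eef_rot: [0.179, 0.984, -0.002, 0.001]
ft_force: [-2.8, -1.7, 3.7]
width: 0.0337
```

```bash
python3 go.py 0.6377 -0.0829 0.2334 159.45
```

```text
t 11.65 pos [ 0.6382 -0.0853  0.2362] yaw 159.34 tz [ 0.001 -0.004 -1.   ] F [-2.8 -1.7  3.7] w 0.0337 q [ 0.64  0.49 -0.83  1.35  0.36  1.45  1.04]
(array([0.0013, 0.002 , 0.0027]), array([-0.0032,  0.0025, -0.0019]))
```

```bash
cat > arc.py <<'E'
import sys
from h import *
from bench import r
T0=np.array([.6382,-.0853,.2362]); a=np.radians(159.45); f=np.array([np.cos(a),np.sin(a),0])
st=r.read_state(); show(st)
d=st["ee_pos"]-T0; s=d@f-.0295; h=d[2]+.1674; 
print("radius",round(np.hypot(s,h),4),"theta est deg",round(100-np.degrees(np.arctan2(h,s)),2), "lat",round(d@np.array([np.sin(a),-np.cos(a),0]),4))
for th in map(float,sys.argv[1:]):
    e=np.radians(100-th); p=T0+f*(.17*np.cos(e)+.0295)+np.array([0,0,.17*np.sin(e)-.1674])
    i=inc(st,p,159.45); print(th,i[0].round(4).tolist(),i[1].round(3).tolist())
E
python3 arc.py 3 7 12 17 22
```

```text
t 11.65 pos [ 0.6382 -0.0853  0.2362] yaw 159.34 tz [ 0.001 -0.004 -1.   ] F [-2.8 -1.7  3.7] w 0.0337 q [ 0.64  0.49 -0.83  1.35  0.36  1.45  1.04]
radius 0.1699 theta est deg 0.0 lat 0.0
3.0 [0.0088, -0.0001, -0.0014] [-0.003, 0.002, -0.002]
7.0 [0.0206, -0.0001, -0.0025] [-0.003, 0.002, -0.002]
12.0 [0.0354, -0.0001, -0.0026] [-0.003, 0.002, -0.002]
17.0 [0.0502, -0.0001, -0.0015] [-0.003, 0.002, -0.002]
22.0 [0.0649, -0.0002, 0.0009] [-0.003, 0.002, -0.002]
```

Request:
step_arm([
  [[0.0088,0,-0.0014],[-0.003,0.002,-0.002]],
  [[0.0206,0,-0.0025],[-0.003,0.002,-0.002]],
  [[0.0354,0,-0.0026],[-0.003,0.002,-0.002]],
  [[0.0502,0,-0.0015],[-0.003,0.002,-0.002]],
  [[0.0649,0,0.0009],[-0.003,0.002,-0.002]],
])

```text
time: 12.15
ee_pos: [0.578, -0.0624, 0.2356]
eef_rot: [0.179, 0.984, -0.0, 0.002]
ft_force: [7.5, -1.3, -1.8]
width: 0.0333
```

```bash
python3 arc.py 27 32 37 42 47
```

```text
t 12.15 pos [ 0.578  -0.0624  0.2356] yaw 159.43 tz [ 0.004 -0.001 -1.   ] F [ 7.5 -1.3 -1.8] w 0.0333 q [ 0.73  0.34 -0.88  1.53  0.27  1.39  1.05]
radius 0.1704 theta est deg 21.83 lat 0.0003
27.0 [0.0148, -0.0004, 0.0041] [0.001, 0.004, -0.0]
32.0 [0.0288, -0.0004, 0.009] [0.001, 0.004, -0.0]
37.0 [0.0423, -0.0004, 0.0151] [0.001, 0.004, -0.0]
42.0 [0.0552, -0.0004, 0.0224] [0.001, 0.004, -0.0]
47.0 [0.0675, -0.0004, 0.0307] [0.001, 0.004, -0.0]
```

Request:
step_arm([
  [[0.0148,-0.0004,0.0041],[0.001,0.004,0]],
  [[0.0288,-0.0004,0.009],[0.001,0.004,0]],
  [[0.0423,-0.0004,0.0151],[0.001,0.004,0]],
  [[0.0552,-0.0004,0.0224],[0.001,0.004,0]],
  [[0.0675,-0.0004,0.0307],[0.001,0.004,0]],
])

```text
time: 12.65
ee_pos: [0.5157, -0.0387, 0.2061]
eef_rot: [0.179, 0.984, -0.0, 0.002]
ft_force: [2.7, -0.2, 6.8]
width: 0.0336
```

```bash
python3 arc.py 52 57 62 67 72
python3 - <<'E'
from h import *
from bench import r
d={n:r.camera(n) for n in ["wrist","side"]}
cv2.imwrite("pics/w13.png",d["wrist"]["pixels"]); crop(d["side"],205,120,345,260,4.2,"pics/s13.png")
E
```

```text
t 12.65 pos [ 0.5157 -0.0387  0.2061] yaw 159.43 tz [ 0.004 -0.001 -1.   ] F [ 2.7 -0.2  6.8] w 0.0336 q [ 0.81  0.2  -0.92  1.73  0.17  1.29  1.07]
radius 0.1708 theta est deg 46.5 lat 0.0006
52.0 [0.0122, -0.0006, 0.0109] [0.0, 0.004, -0.0]
57.0 [0.0228, -0.0006, 0.0213] [0.0, 0.004, -0.0]
62.0 [0.0325, -0.0007, 0.0325] [0.0, 0.004, -0.0]
67.0 [0.0412, -0.0007, 0.0445] [0.0, 0.004, -0.0]
72.0 [0.0487, -0.0007, 0.0573] [0.0, 0.004, -0.0]
```

View pics/w13.png

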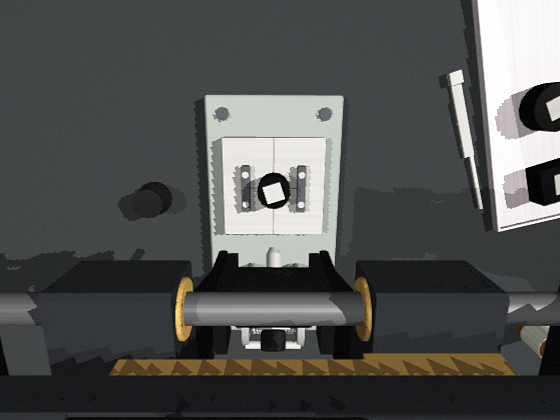

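View pics/s13.png

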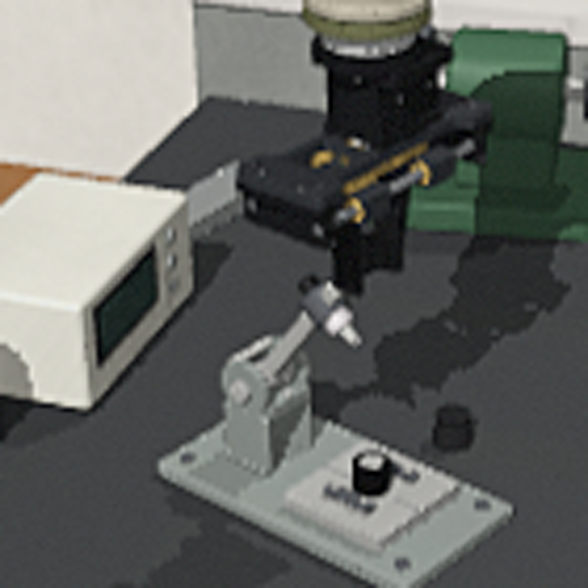

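The arm is following: the side view shows the probe arm at about 45° with the fingers on the grip, and the mount is undisturbed. I'll continue.

Request:
step_arm([
  [[0.0122,-0.0006,0.0109],[0,0.004,0]],
  [[0.0228,-0.0006,0.0213],[0,0.004,0]],
  [[0.0325,-0.0007,0.0325],[0,0.004,0]],
  [[0.0412,-0.0007,0.0445],[0,0.004,0]],
  [[0.0487,-0.0007,0.0573],[0,0.004,0]],
])

```text
time: 13.25
ee_pos: [0.4696, -0.0212, 0.1489]
eef_rot: [0.178, 0.984, 0.0, 0.0]
ft_force: [1.9, 1.0, 7.7]
width: 0.0335
```

```bash
python3 arc.py 76 80 84 88 91
```

```text
t 13.25 pos [ 0.4696 -0.0212  0.1489] yaw 159.5 tz [ 0.001  0.    -1.   ] F [1.9 1.  7.7] w 0.0335 q [ 0.84  0.13 -0.93  1.91  0.12  1.15  1.07]
radius 0.1708 theta est deg 72.05 lat 0.0008
76.0 [0.0044, -0.0008, 0.0109] [0.0, 0.001, 0.001]
80.0 [0.0089, -0.0008, 0.0219] [0.0, 0.001, 0.001]
84.0 [0.0126, -0.0008, 0.0332] [0.0, 0.001, 0.001]
88.0 [0.0154, -0.0008, 0.0447] [0.0, 0.001, 0.001]
91.0 [0.0171, -0.0008, 0.0534] [0.0, 0.001, 0.001]
```

Request:
step_arm([
  [[0.0044,0,0.0109],[0,0.001,0.001]],
  [[0.0089,0,0.0219],[0,0.001,0.001]],
  [[0.0126,0,0.0332],[0,0.001,0.001]],
  [[0.0154,0,0.0447],[0,0.001,0.001]],
  [[0.0171,0,0.0534],[0,0.001,0.001]],
])

```text
time: 13.75
ee_pos: [0.4534, -0.015, 0.0955]
eef_rot: [0.178, 0.984, -0.0, -0.0]
ft_force: [-2.5, -1.1, 9.1]
width: 0.0338
```

```bash
python3 arc.py 94 96 98 99 100
```

```text
t 13.75 pos [ 0.4534 -0.015   0.0955] yaw 159.46 tz [-0.001 -0.    -1.   ] F [-2.5 -1.1  9.1] w 0.0338 q [ 0.82  0.17 -0.93  2.01  0.16  1.04  1.02]
radius 0.1704 theta est deg 90.98 lat 0.001
94.0 [0.0008, -0.001, 0.009] [-0.0, -0.001, 0.0]
96.0 [0.0013, -0.001, 0.0149] [-0.0, -0.001, 0.0]
98.0 [0.0016, -0.001, 0.0208] [-0.0, -0.001, 0.0]
99.0 [0.0017, -0.001, 0.0238] [-0.0, -0.001, 0.0]
100.0 [0.0017, -0.001, 0.0267] [-0.0, -0.001, 0.0]
```

Request:
step_arm([
  [[0.0005,0,0.006],[0,0,0]],
  [[0.0008,0,0.011],[0,0,0]],
  [[0.001,0,0.015],[0,0,0]],
  [[0.001,0,0.018],[0,0,0]],
  [[0.001,0,0.02],[0,0,0]],
])

```text
time: 14.25
ee_pos: [0.4516, -0.0143, 0.0755]
eef_rot: [0.178, 0.984, -0.0, -0.001]
ft_force: [-7.2, 0.8, 9.1]
width: 0.0333
```

```bash
python3 arc.py 98 98.5 99 99.5 100 100.5
```

```text
t 14.25 pos [ 0.4516 -0.0143  0.0755] yaw 159.48 tz [-0.003 -0.    -1.   ] F [-7.2  0.8  9.1] w 0.0333 q [ 0.8   0.21 -0.92  2.03  0.2   1.    0.99]
radius 0.1703 theta est deg 97.73 lat 0.0009
98.0 [-0.0003, -0.0009, 0.0008] [-0.001, -0.003, 0.0]
98.5 [-0.0002, -0.0009, 0.0023] [-0.001, -0.003, 0.0]
99.0 [-0.0002, -0.0009, 0.0038] [-0.001, -0.003, 0.0]
99.5 [-0.0002, -0.0009, 0.0053] [-0.001, -0.003, 0.0]
100.0 [-0.0002, -0.0009, 0.0067] [-0.001, -0.003, 0.0]
100.5 [-0.0002, -0.0009, 0.0082] [-0.001, -0.003, 0.0]
```

Request:
step_arm([
  [[0.0007,0,0.0015],[0,-0.002,0]],
  [[0.0007,0,0.003],[0,-0.002,0]],
  [[0.0007,0,0.004],[0,-0.002,0]],
  [[0.0007,0,0.0045],[0,-0.002,0]],
])

```text
time: 14.65
ee_pos: [0.4515, -0.0143, 0.0718]
eef_rot: [0.178, 0.984, -0.001, -0.0]
ft_force: [-1.7, -1.9, 9.0]
width: 0.0335
```

```bash
python3 arc.py 99.5 100 100.5
```

```text
t 14.65 pos [ 0.4515 -0.0143  0.0718] yaw 159.47 tz [-0.    -0.002 -1.   ] F [-1.7 -1.9  9. ] w 0.0335 q [ 0.8   0.21 -0.92  2.03  0.2   0.99  0.99]
radius 0.1703 theta est deg 98.98 lat 0.001
99.5 [-0.0003, -0.001, 0.0015] [-0.002, 0.0, 0.0]
100.0 [-0.0003, -0.001, 0.003] [-0.002, 0.0, 0.0]
100.5 [-0.0003, -0.001, 0.0045] [-0.002, 0.0, 0.0]
```

Request:
step_arm([
  [[0.0002,0,0.001],[0,0,0]],
  [[0.0002,0,0.002],[0,0,0]],
  [[0.0002,0,0.0025],[0,0,0]],
])

```text
time: 14.95
ee_pos: [0.4515, -0.0143, 0.0699]
eef_rot: [0.178, 0.984, -0.001, 0.0]
ft_force: [-3.8, -1.3, 8.9]
width: 0.0333
```

```bash
python3 arc.py 100 100.5
python3 - <<'E'
from h import *
from bench import r
d={n:r.camera(n) for n in ["wrist","side"]}
cv2.imwrite("pics/w14.png",d["wrist"]["pixels"]); crop(d["side"],225,140,345,260,5,"pics/s14.png")
E
```

```text
t 14.95 pos [ 0.4515 -0.0143  0.0699] yaw 159.46 tz [-0.    -0.002 -1.   ] F [-3.8 -1.3  8.9] w 0.0333 q [ 0.79  0.21 -0.92  2.04  0.21  0.99  0.98]
radius 0.1703 theta est deg 99.62 lat 0.001
100.0 [-0.0003, -0.001, 0.0011] [-0.002, 0.0, 0.0]
100.5 [-0.0003, -0.001, 0.0026] [-0.002, 0.0, 0.0]
```

View pics/s14.png

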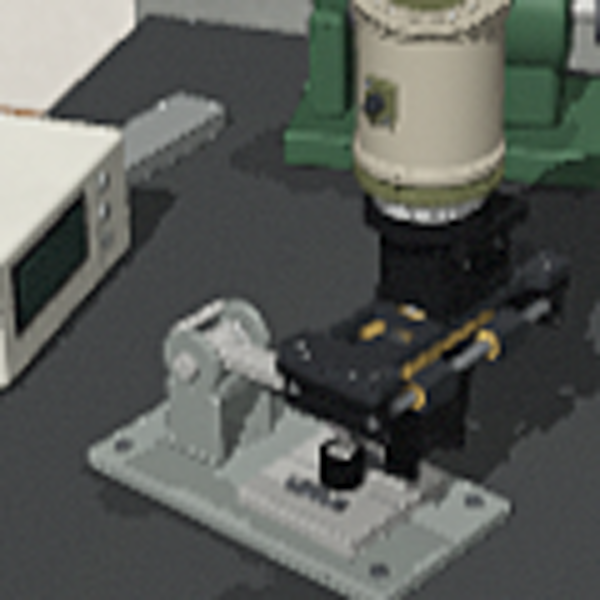

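View pics/w14.png

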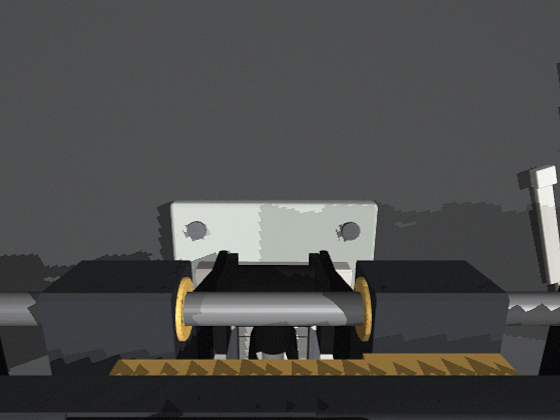

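Request:
step_arm([
  [[0.0002,0,0.001],[0,0,0]],
  [[0.0002,0,0.001],[0,0,0]],
  [[0.0002,0,0.001],[0,0,0]],
])

```text
time: 15.35
ee_pos: [0.4514, -0.0143, 0.0696]
eef_rot: [0.178, 0.984, -0.001, 0.0]
ft_force: [-3.5, -1.3, 8.5]
width: 0.0336
```

Request:
step_arm([
  [[0.0002,0,0.001],[0,0,0]],
  [[0.0002,0,0.001],[0,0,0]],
  [[0.0002,0,0.001],[0,0,0]],
])

```text
time: 15.65
ee_pos: [0.4514, -0.0143, 0.0692]
eef_rot: [0.178, 0.984, -0.002, 0.0]
ft_force: [-3.1, -0.9, 8.3]
width: 0.0337
```

Request:
step_arm([
  [[0,0,0.001],[0,0,0]],
  [[0,0,0.001],[0,0,0]],
  [[0,0,0.001],[0,0,0]],
])

```text
time: 15.95
ee_pos: [0.4514, -0.0142, 0.0688]
eef_rot: [0.178, 0.984, -0.002, -0.0]
ft_force: [-4.8, -0.2, 9.1]
width: 0.0337
```

Request:
step_arm([
  [[0,0,0.0015],[0,0,0]],
  [[0,0,0.002],[0,0,0]],
  [[0,0,0.002],[0,0,0]],
  [[0,0,0.002],[0,0,0]],
])

```text
time: 16.35
ee_pos: [0.4514, -0.0143, 0.0675]
eef_rot: [0.178, 0.984, -0.002, -0.0]
ft_force: [-6.0, -1.0, 11.3]
width: 0.0333
```

```bash
python3 arc.py 100 100.5; python3 -c "
from bench import r
s=r.read_state();print(s['torque'],s['joint_vel'])"
```

```text
t 16.35 pos [ 0.4514 -0.0143  0.0675] yaw 159.45 tz [-0.001 -0.005 -1.   ] F [-6.  -1.  11.3] w 0.0333 q [ 0.79  0.22 -0.92  2.04  0.21  0.98  0.97]
radius 0.1703 theta est deg 100.44 lat 0.0009
100.0 [-0.0003, -0.0009, -0.0013] [-0.005, 0.0, -0.0]
100.5 [-0.0003, -0.0009, 0.0002] [-0.005, 0.0, -0.0]
[-0.05875479  0.62635118 -0.02532681] [ 0.00028888 -0.00126828  0.0006055   0.00011775 -0.00054488  0.00063451
  0.00100783]
```

Request:
step_arm([
  [[0.0003,0,0.001],[0,0,0]],
  [[0.0003,0,0.002],[0,0,0]],
  [[0.0003,0,0.002],[0,0,0]],
  [[0.0003,0,0.002],[0,0,0]],
])

```text
time: 16.75
ee_pos: [0.4514, -0.0143, 0.0663]
eef_rot: [0.178, 0.984, -0.003, -0.0]
ft_force: [-5.1, -0.6, 11.4]
width: 0.0338
```

```bash
python3 arc.py 100 ;python3 - <<'E'
from h import *
from bench import r
d={n:r.camera(n) for n in ["wrist","side"]}
cv2.imwrite("pics/w15.png",d["wrist"]["pixels"]); crop(d["side"],255,200,345,260,8,"pics/s15.png")
E
```

```text
t 16.75 pos [ 0.4514 -0.0143  0.0663] yaw 159.44 tz [-0.001 -0.005 -1.   ] F [-5.1 -0.6 11.4] w 0.0338 q [ 0.79  0.22 -0.92  2.04  0.22  0.98  0.97]
radius 0.1703 theta est deg 100.83 lat 0.0009
100.0 [-0.0003, -0.0009, -0.0025] [-0.005, 0.001, -0.0]
```

View pics/s15.png

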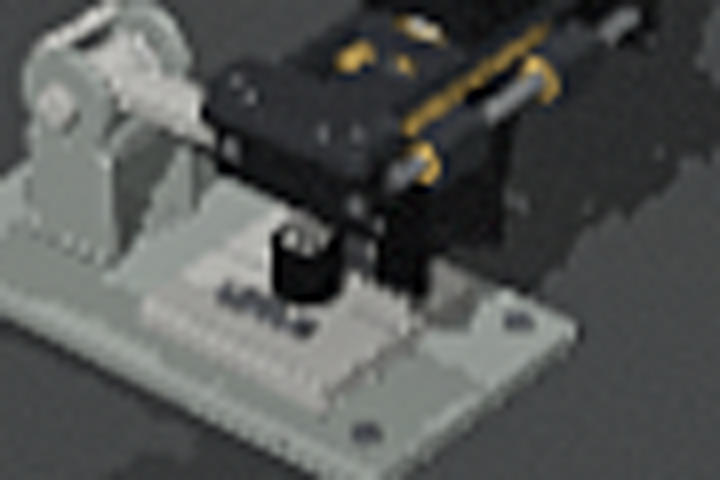

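View pics/w15.png

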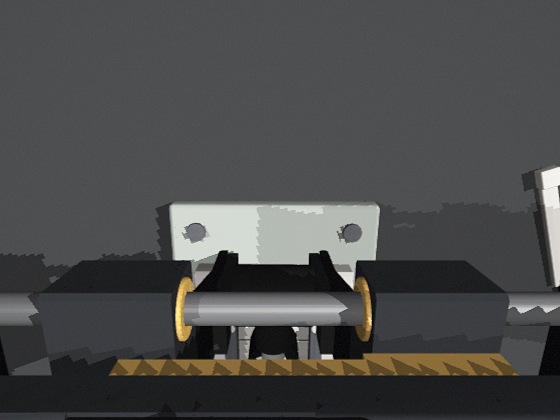

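Request:
step_arm([
  [[0.0003,0,0.001],[0,0,0]],
  [[0.0003,0,0.002],[0,0,0]],
  [[0.0003,0,0.003],[0,0,0]],
  [[0.0003,0,0.003],[0,0,0]],
], grip_force=55)

```text
time: 17.25
ee_pos: [0.4514, -0.0143, 0.0642]
eef_rot: [0.179, 0.984, -0.003, -0.0]
ft_force: [-5.9, -1.8, 13.8]
width: 0.0333
```

```bash
python3 arc.py 100
```

```text
t 17.25 pos [ 0.4514 -0.0143  0.0642] yaw 159.43 tz [-0.001 -0.006 -1.   ] F [-5.9 -1.8 13.8] w 0.0333 q [ 0.78  0.22 -0.92  2.04  0.22  0.98  0.97]
radius 0.1704 theta est deg 101.54 lat 0.0009
100.0 [-0.0003, -0.0009, -0.0046] [-0.006, 0.001, -0.0]
```

Request:
step_arm([
  [[0.0003,0,0.001],[0,0,0]],
  [[0.0003,0,0.002],[0,0,0]],
  [[0.0003,0,0.003],[0,0,0]],
  [[0.0003,0,0.003],[0,0,0]],
])

```text
time: 17.65
ee_pos: [0.4515, -0.0144, 0.0622]
eef_rot: [0.179, 0.984, -0.004, 0.0]
ft_force: [-5.5, -1.6, 15.6]
width: 0.0333
```

```bash
python3 arc.py 100
```

```text
t 17.65 pos [ 0.4515 -0.0144  0.0622] yaw 159.42 tz [-0.001 -0.007 -1.   ] F [-5.5 -1.6 15.6] w 0.0333 q [ 0.78  0.23 -0.91  2.04  0.23  0.97  0.96]
radius 0.1704 theta est deg 102.21 lat 0.0009
100.0 [-0.0002, -0.0009, -0.0066] [-0.007, 0.001, -0.0]
```

```bash
python3 - <<'E'
from h import *
from bench import r
d={n:r.camera(n) for n in ["wrist","side"]}
pickle.dump(d,open("w16.pkl","wb"))
cv2.imwrite("pics/w16.png",d["wrist"]["pixels"])
ims=[cv2.imread(f"pics/w{i}.png")[240:300,205:340] for i in (13,14,15,16)]
ims=[cv2.convertScaleAbs(cv2.resize(i,None,fx=2.9,fy=2.9,interpolation=cv2.INTER_CUBIC),alpha=3,beta=10) for i in ims]
cv2.imwrite("pics/cmp.png",np.vstack([np.hstack(ims[:2]),np.hstack(ims[2:])]))
c=d["side"]; u0,v0,F=250,195,8
im=cv2.resize(c["pixels"][v0:v0+65,u0:u0+90],None,fx=F,fy=F,interpolation=cv2.INTER_CUBIC)
a=np.radians(-20.55);x=np.array([np.cos(a),np.sin(a),0]);O=np.array([.5117,-.0357,0]);y=np.array([-np.sin(a),np.cos(a),0])
for th,col in ((100,(0,0,255)),(97,(0,255,0))):
  e=np.radians(100-th)
  for s in np.arange(0,.171,.01):
    p=O+x*(.105-s*np.cos(e))+np.array([0,0,.085+s*np.sin(e)])
    q=(proj(c,p)-[u0,v0]+.5)*F; cv2.circle(im,tuple(int(k) for k in q),2,col,-1)
for t in np.linspace(0,2*np.pi,40):
    p=O+.015*(x*np.cos(t)+y*np.sin(t))+np.array([0,0,.051]); q=(proj(c,p)-[u0,v0]+.5)*F; cv2.circle(im,tuple(int(k) for k in q),1,(255,0,0),-1)
cv2.imwrite("pics/ov16.png",im)
E
```

View pics/cmp.png

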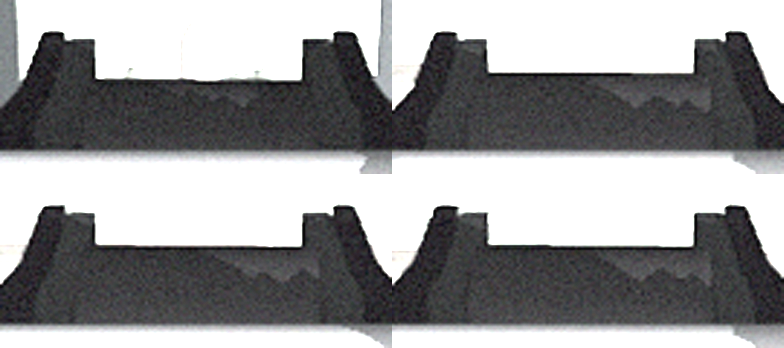

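View pics/ov16.png

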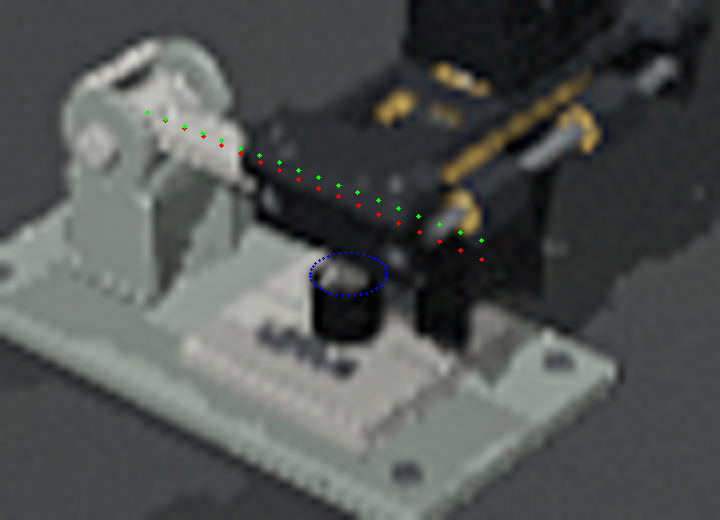

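Request:
step_arm([
  [[0.0002,0,0.001],[0,0,0]],
  [[0.0002,0,0.002],[0,0,0]],
  [[0.0002,0,0.0025],[0,0,0]],
  [[0.0002,0,0.0025],[0,0,0]],
])

```text
time: 18.15
ee_pos: [0.4515, -0.0144, 0.0613]
eef_rot: [0.179, 0.984, -0.004, -0.0]
ft_force: [-10.0, -1.2, 25.9]
width: 0.0334
```

```bash
python3 arc.py 100
```

```text
t 18.15 pos [ 0.4515 -0.0144  0.0613] yaw 159.42 tz [-0.002 -0.009 -1.   ] F [-10.   -1.2  25.9] w 0.0334 q [ 0.78  0.23 -0.91  2.04  0.23  0.97  0.96]
radius 0.1703 theta est deg 102.53 lat 0.0009
100.0 [-0.0002, -0.0009, -0.0075] [-0.009, 0.002, -0.0]
```

Request:
step_arm([
  [[0.0003,0,0.0014],[0,0,0]],
  [[0.0003,0,0.0014],[0,0,0]],
  [[0.0003,0,0.0014],[0,0,0]],
  [[0.0003,0,0.0014],[0,0,0]],
  [[0.0003,0,0.0014],[0,0,0]],
])

```text
time: 18.65
ee_pos: [0.4515, -0.0144, 0.0614]
eef_rot: [0.179, 0.984, -0.005, -0.0]
ft_force: [-11.4, -1.0, 23.4]
width: 0.0334
```

```bash
python3 arc.py 100;python3 - <<'E'
from h import *
from bench import r
for n in ("wrist","side","top"):
    c=r.camera(n); cv2.imwrite(f"pics/{n}17.png",c["pixels"])
    if n=="side": crop(c,250,195,340,260,8,"pics/s17.png")
s=r.read_state(); show(s); print(np.abs(s["joint_vel"]).max())
E
```

```text
t 18.65 pos [ 0.4515 -0.0144  0.0614] yaw 159.41 tz [-0.002 -0.01  -1.   ] F [-11.4  -1.   23.4] w 0.0334 q [ 0.78  0.23 -0.91  2.04  0.23  0.97  0.96]
radius 0.1703 theta est deg 102.5 lat 0.0009
100.0 [-0.0002, -0.0009, -0.0074] [-0.01, 0.002, -0.001]
t 18.8 pos [ 0.4515 -0.0144  0.0614] yaw 159.41 tz [-0.002 -0.01  -1.   ] F [-10.6  -0.9  23.8] w 0.0331 q [ 0.78  0.23 -0.91  2.04  0.23  0.97  0.96]
0.0017646831908337437
```

View pics/s17.png

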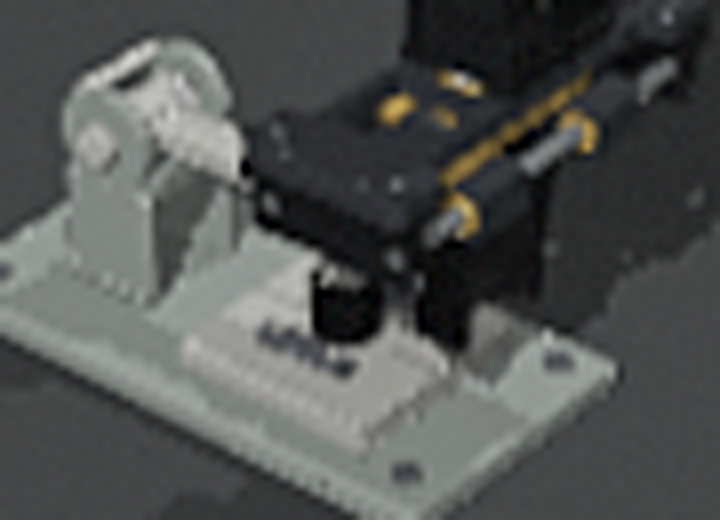

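View pics/wrist17.png

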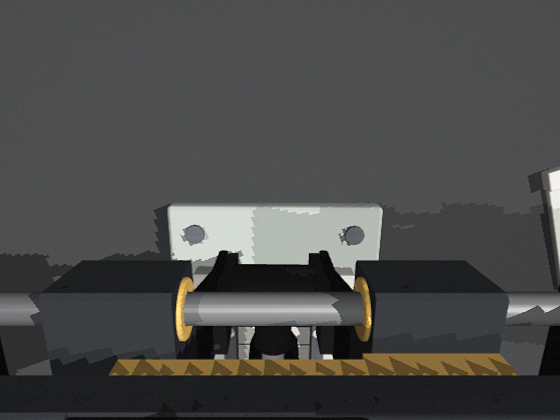

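View pics/top17.png

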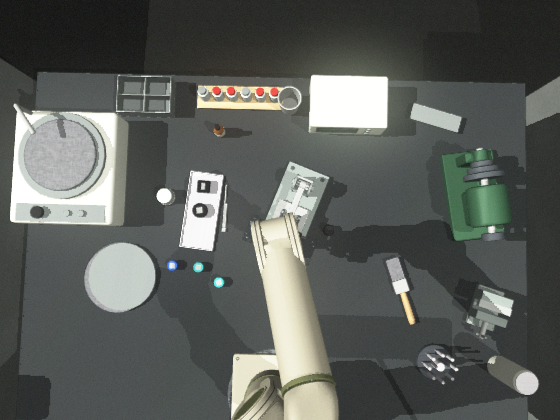

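```bash
python3 - <<'E'
from h import *
from bench import r
c=pickle.load(open("w16.pkl","rb"))["wrist"]; st=r.read_state()
a=np.radians(159.42);f=np.array([np.cos(a),np.sin(a),0]);T=np.array([.4515,-.0144,.0622]);z=np.array([0,0,1.])
for g in (-.004,-.002,0,.002,.004):
    print(g,[round(min(proj(c,T+f*(g+.013*np.cos(t))+z*(d+.013*np.sin(t)))[1] for t in np.linspace(0,6.28,200)),1) for d in (.014,.016,.018,.02,.022,.024)])
# plate / base front edge check
e=np.array([.5117,-.0357,.014])+f*.085; print("base edge pred",proj(c,e))
E
```

```text
-0.004 [np.float64(265.7), np.float64(267.5), np.float64(269.4), np.float64(271.3), np.float64(273.3), np.float64(275.3)]
-0.002 [np.float64(261.6), np.float64(263.4), np.float64(265.2), np.float64(267.1), np.float64(269.0), np.float64(271.0)]
0 [np.float64(257.5), np.float64(259.3), np.float64(261.1), np.float64(262.9), np.float64(264.7), np.float64(266.7)]
0.002 [np.float64(253.4), np.float64(255.1), np.float64(256.8), np.float64(258.6), np.float64(260.4), np.float64(262.3)]
0.004 [np.float64(249.2), np.float64(250.9), np.float64(252.6), np.float64(254.3), np.float64(256.1), np.float64(257.9)]
base edge pred [273.98003957 205.91362111]
```

```bash
python3 - <<'E'
from h import *
from bench import r
show(r.read_state()); print(r.close_job()); show(r.read_state())
E
```

```text
t 18.8 pos [ 0.4515 -0.0144  0.0614] yaw 159.41 tz [-0.002 -0.01  -1.   ] F [-10.6  -0.9  23.8] w 0.0331 q [ 0.78  0.23 -0.91  2.04  0.23  0.97  0.96]
the job is handed in; nothing more can be done
None
the job is handed in; nothing more can be done
```

I set the small mount on the stage cross and let it go, then pulled the probe arm down to its stop. I handed the job in at 18.8 s while still gripping and pushing. `close_job` gave no verdict, so these are my own last checks:

- **Mount:** after release, the wrist picture showed it upright and within about 1 mm of the cross. In the last side picture it stands in the same place, under the probe.
- **Arm at its stop:** the vertical push rose slowly to 15.6 N while the probe was being pressed in. It then jumped to about 26 N within 1 mm of travel. At hand-in it was steady at 23.8 N, with the fingers still on the grip and no movement.
- **Disagreement:** tracking the tool alone put the arm at 102.5°, past the 100° stop. The grip had slipped about 7 mm up between the fingers during the swing. The grip's position in the wrist picture, together with the jump in force, puts the arm level at about 100°.
- **Camera calibration:** the top camera read about 3 mm off from the wrist and side cameras, so I used the wrist camera for placing.
- **Not measured:** the force between the probe and the mount could only be inferred, not read directly.
- **Rest of the bench:** in the last top picture the other two mounts, jar, dropper, tweezers and brush look unmoved. The loupe is half in shadow there, but it looked in place in earlier views.

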